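Stand the fallen oil bottle up against the sprung bay plate

ROBOT

A 6-joint arm with a two-finger parallel gripper is mounted at the origin on a cart in front of the work surface, level with it; the furniture and walls round the work are solid. World frame = base frame: x ahead of the robot, y to its left, z up, the work surface at z = 0. Lengths are in mm, angles in rad, forces in N, time in s.
With the tool pointing down it reaches from about 275 to 750 mm from the base axis. Payload 10.2 kg.
Tool frame: the origin (TCP) lies midway between the tips of the shut fingers; the grasp point (between the pads) lies 19 mm behind it; z points along the fingers, y is the direction in which the jaws open and shut (so a half turn about z gives the same grasp; the last joint's range is limited). The gripper opens to 85 mm and grips with 20 to 120 N. Pads are 22 mm wide; open, the fingers measure 114 mm over their backs; the gripper's body (76 mm by 85 mm) begins 54 mm behind the grasp point. The pads swing forward as they close: fully open they stand 13 mm farther back than shut.
Start: joints at [0.972, 0.313, 1.498, -0, 1.331, -0.223], TCP at [192.697, 488.364, 231.294] pointing down, gripper open.
Joint ranges: [-2.94, 2.94], [-0.97, 2.17], [0.19, 2.56], [-1.23, 4.37], [0.02, 3.11], [-2.88, 2.88]. Speed limits (rad/s): [2.39, 2.39, 3.01, 3.14, 3.14, 3.14].

INTERFACE

Orientations are given as a unit quaternion [w, x, y, z].
In Python, from rig import ctrl gives the robot as it stands.
- The arm moves only by the tool carry_out, never from a script. Its argument "plan" is a list of rows, each a list of 3 entries, a list of its own where there are three numbers: the finger opening in mm, from 0 to 85.4, then the shift along the tool's x, y, z in mm, then the turn, a rotation vector about the tool's x, y, z in units of 6 degrees (1.0 is 6 degrees). In form: [[grip, [x, y, z], [ax, ay, az]], ...]. A call has 1 to 20 rows; each row shifts and turns the commanded pose from where the row before left it, along the tool's axes as they then stand; what a row does not reach is not made up. A row lasts 1/12 s, in which the tool goes at most 41.7 mm and 7.16 degrees, less where a joint would pass 70% of its speed; a pose out of reach is approached as far as the arm can. A call with a gripper value outside its range is refused whole. The fingers move at their own pace and stop on an object; "grip_force" is the grip in N (left out, the last holds). Time passes only in rows, so rows that do not move let the fingers close. It gives the time, the measured TCP pose, the force and the opening at its end, in the units of the state.
- ctrl.sense(): the state, without advancing time (a new reading comes with each control period).
- ctrl.capture(name): name is "scene" or "top" or "wrist"; returns a dict with "color" (420x560x3 uint8, blue, green, red), "range_z" (420x560 float32, mm along the optical axis (not along the pixel's ray), 0 where there is no reading), "fx", "fy", "cx", "cy" (pixels), "dist_coeffs" ([k1, k2, p1, p2, k3] as OpenCV has them; the pictures are not rectified), "cam_to_world" (4x4, takes a point from camera to world coordinates); the wrist camera has in their place "tool_from_camera" (4x4, takes a point from camera to tool coordinates, whose origin is the TCP and whose axes are the flange's). Camera axes: x right, y up, looking along -z (the intrinsics and any distortion apply to the point x, -y, -z); pixel columns grow to the right and rows downward; lengths in mm; the calibration is good to about 2 mm. A picture is of the moment at which its call begins: read the wrist's pose just before it.
- ctrl.finish_job(): hands the job in, once; it reports no verdict.
The state is a dict: "time_s": time; "joints": joint angles; "dq": joint speeds; "tau": joint torques, N m; "eef_pos": TCP position; "ee_rot": TCP orientation; "force": force on the tool from outside, world axes, zero at the start; "wrist_torque": the same for the moment, N m; "grip_width": opening from 0.0 (shut) to 1.0 (fully open).
Only numpy, scipy, OpenCV 4.12 (cv2) and the standard library are available. Lean on these libraries where they do the work, as an engineer would, in place of code of your own. Each camera call takes 0.05 s, during which the arm holds its last target.

TASK

The flat-sided oil bottle has fallen over in front of the bottle bay. Lift its cap end, lean it on the bay's sprung back plate about halfway to upright or a bit steeper with its foot on the bench, and let go; then push its foot towards the plate so that the cap rides up the plate until the bottle stands. Keep pushing gently until its broad side is flush on the plate, near the middle of its width, and you feel the plate give by about 5 mm, well short of its stop, then leave it standing there and do not disturb the pot and the loupe beside it.

Things in the scene. Friction and masses are not known exactly. Their poses are not given: they have to be found in the camera images.
- oil_bottle: Closed rigid grey oil bottle with flat sides, blank labels and a black cap. Body 50 mm (x) by 64 mm (y), 140 mm high, then a round shoulder and the cap. Origin: centre of the foot; z runs from foot to cap. Starts lying on the broad side that its +x points out of (origin 25 mm up), cap towards the plate; stood up from there, that side faces the plate. 0.25 to 0.37 kg.
- cap_top (a point): Centre of the cap's top face, 200 mm along the bottle's z. The cap is round, 32 mm across, from 172 to 200 mm (grip it there); neck 24 mm. The centre of mass is about 75 mm above the foot, so under about 0.3 rad from upright the bottle drops onto its foot by itself. Its friction on the bench is 0.45 to 0.75.
- bay: Bottle bay: a fixed grey frame on the bench with an upright aluminium plate in front. Origin on the bench under the middle of the plate's front face at rest; +x points level into the plate (the way to push), y along the plate, z up. The frame lies behind the plate, 38 to 98 mm along +x, 150 mm wide; nothing of it stands in front of the plate.
- plate_face (a point): point of the moving plate: on its front face, middle of its width, at bench height; axes like the bay's. The plate is flat, polished and slippery (friction about 0.2), 130 mm wide, from 8 to 220 mm above the bench, 6 mm thick.
- back_plate (a joint): how far the plate is pushed back along the bay's +x, in m: 0 at rest, hard stop at 0.014. It is sprung and damped: 1.5 N per mm.
- pot: small round clear pot with a green lid, 52 mm across, 50 mm tall, standing on the bench to the left of the bottle's place; origin at its underside
- eye_loupe: black eye loupe, 35 mm across, 27 mm tall, standing on the bench to the right of the bottle's place; origin at its underside
Things that resemble listed ones, but are neither listed nor needed, are in the scene too. Of the things that look like the eye_loupe, take the one that is farthest to the robot's left at the start.

How it is judged:
By the outcome, as a careful person would: the job done as asked, in the order asked, and still so for the second after the job is handed in, with the robot touching nothing.
It also fails if it takes over 69 s, if anything falls off the work surface, if the arm or the gripper's body presses on something with over 40 N, if the wrist force passes 120 N, or if a joint passes its speed limit or range.

## Working session

There is one attempt and no reset: what is moved stays moved. The work goes in short steps, Python scripts to look and compute and a tool call to move; the robot and the scene stay as the last step left them, time stands still between calls to the robot, and variables do not carry over. Pictures are saved under pics/ and viewed, and the job is handed in when it is done.

Besides the shell and the picture viewer there is one more tool, called as a command line: name --argument value ..., lists and objects as JSON in quotes. carry_out: Moves the arm, as the interface text tells. Its arguments: {"type":"object","properties":{"plan":{"type":"array"},"grip_force":{"type":"number"}},"required":["plan"]}

```bash
ls -la; mkdir -p pics
python3 - <<'E'
from rig import ctrl
import cv2,pickle
print(ctrl.sense())
for n in ["scene","top","wrist"]:
    c=ctrl.capture(n); cv2.imwrite(f"pics/{n}0.png",c["color"]); pickle.dump(c,open(f"pics/{n}0.pkl","wb"))
    print(n,{k:v for k,v in c.items() if k not in("color","range_z")})
E
```

```text
total 12
drwxr-xr-x  3 agent agent 4096 Dec  6 16:14 .
drwxr-xr-x 23 root  root  4096 Dec  6 16:14 ..
drwxr-xr-x  2 agent agent 4096 Dec  6 16:14 pics
{'time_s': 0.0, 'joints': array([ 9.71619974e-01,  3.13417206e-01,  1.49845881e+00, -3.52008943e-05,
        1.33103684e+00, -2.23396507e-01]), 'dq': array([ 0.0011434 ,  0.00112986, -0.00078641, -0.00025538, -0.00106406,
        0.00019226]), 'tau': array([-7.70548522e-04, -4.12268722e+01, -2.59743726e+01, -2.44229177e-04,
        4.14613154e-03, -3.59356841e-05]), 'eef_pos': array([192.53158704, 488.12453584, 230.74369323]), 'ee_rot': array([-2.48231058e-04,  1.86782214e-01,  9.82401124e-01, -6.11884612e-04]), 'force': array([ 0.17973532,  0.12756905, -0.6657379 ]), 'wrist_torque': array([ 1.81862129e-05,  4.53488166e-04, -2.70739546e-02]), 'grip_width': 1.0000350993350535}
scene {'fx': 396.0071483379569, 'fy': 396.0071483379569, 'cx': 285.1483267740755, 'cy': 205.99696725316278, 'dist_coeffs': array([-0.06064481,  0.        ,  0.        ,  0.        ,  0.        ]), 'cam_to_world': array([[ 8.95160994e-01,  2.47080254e-01, -3.709961
[... 696 characters left out ...]
28309381e-01,  9.91202619e-01,
         8.97668880e+02],
       [ 0.00000000e+00,  0.00000000e+00,  0.00000000e+00,
         1.00000000e+00]])}
wrist {'fx': 296.46901836282433, 'fy': 296.46901836282433, 'cx': 276.64632577025344, 'cy': 210.31364774601448, 'dist_coeffs': array([-0.0124501,  0.       ,  0.       ,  0.       ,  0.       ]), 'tool_from_camera': array([[ 7.72535903e-04,  9.44830636e-01,  3.27558349e-01,
         8.28845300e+01],
       [ 9.99999666e-01, -8.17883242e-04,  6.88422497e-07,
         2.50015787e-01],
       [ 2.68554927e-04,  3.27558239e-01, -9.44830952e-01,
        -1.43187662e+02],
       [ 0.00000000e+00,  0.00000000e+00,  0.00000000e+00,
         1.00000000e+00]])}
```

View pics/scene0.png

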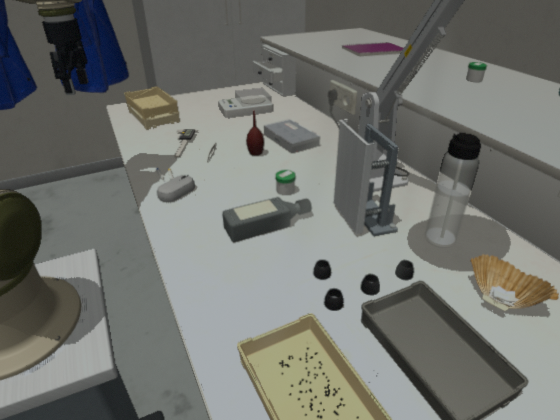

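View pics/top0.png

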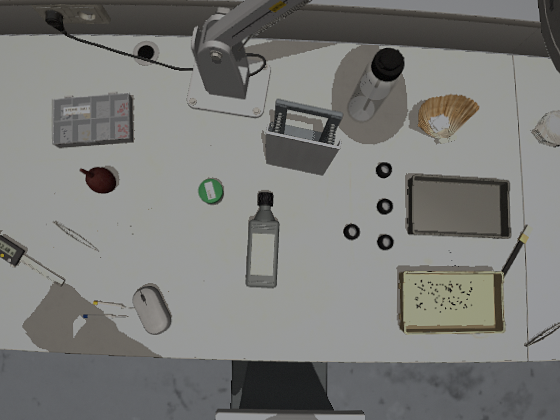

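```bash
cat > h.py <<'E'
import numpy as np,cv2,pickle
def rays(c,px):
    K=np.array([[c["fx"],0,c["cx"]],[0,c["fy"],c["cy"]],[0,0,1]])
    u=cv2.undistortPoints(np.array(px,float).reshape(-1,1,2),K,c["dist_coeffs"]).reshape(-1,2)
    return np.c_[u[:,0],-u[:,1],-np.ones(len(u))]
def pts(c,px,T=None):
    px=np.array(px).reshape(-1,2).astype(int); T=c["cam_to_world"] if T is None else T
    z=c["range_z"][px[:,1],px[:,0]]; p=rays(c,px)*z[:,None]
    return p@T[:3,:3].T+T[:3,3]
def onz(c,px,h):
    T=c["cam_to_world"];d=rays(c,px)@T[:3,:3].T
    return T[:3,3]+d*((h-T[2,3])/d[:,2])[:,None]
def cloud(c,box=None):
    v,u=np.mgrid[0:420,0:560]; px=np.c_[u.ravel(),v.ravel()]
    if box: px=px[(px[:,0]>=box[0])&(px[:,0]<box[2])&(px[:,1]>=box[1])&(px[:,1]<box[3])]
    px=px[c["range_z"][px[:,1],px[:,0]]>0]
    return px,pts(c,px)
E
python3 - <<'E'
from h import *
t=pickle.load(open("pics/top0.pkl","rb"));s=pickle.load(open("pics/scene0.pkl","rb"))
np.set_printoptions(precision=1,suppress=True)
# enlarged crops
cv2.imwrite("pics/topc.png",cv2.resize(t["color"][90:300,180:410],None,fx=3,fy=2.8,interpolation=cv2.INTER_CUBIC)[:600])
# bottle cloud
px,p=cloud(t,(235,180,295,300)); m=(p[:,2]>15)&(p[:,2]<70); q=p[m]; print("bot",q.min(0),q.max(0))
import cv2
mask=np.zeros((420,560),np.uint8); mask[px[m][:,1],px[m][:,0]]=1
top=q[q[:,2]>42]; print(len(top),np.percentile(top[:,2],[5,50,95]))
c,(w,h),a=cv2.minAreaRect(top[:,:2].astype(np.float32)); print("label/top rect",c,w,h,a)
c,(w,h),a=cv2.minAreaRect(q[:,:2].astype(np.float32)); print("all rect",c,w,h,a)
mu=q[:,:2].mean(0);U,S,V=np.linalg.svd(q[:,:2]-mu,full_matrices=False);d=V[0]*np.sign(V[0,0]);n=np.array([-d[1],d[0]])
l=(q[:,:2]-mu)@d;r=(q[:,:2]-mu)@n;print("axis",np.degrees(np.arctan2(d[1],d[0])),l.min(),l.max())
for lo in range(-110,110,20):
    k=(l>lo)&(l<lo+20)
    if k.any(): print(lo,mu+d*(lo+10)+n*(r[k].min()+r[k].max())/2,np.ptp(r[k]),np.percentile(q[k][:,2],95))
for c,b,nm in((t,(255,95,350,180),"top"),(s,(325,110,405,240),"scene")):
    px,p=cloud(c,b); m=(p[:,2]>20)&(p[:,2]<205)&(p[:,0]<640); q=p[m]
    # ransac plane
    rng=np.random.default_rng(0);best=None
    for _ in range(500):
        i=q[rng.choice(len(q),3,False)];nn=np.cross(i[1]-i[0],i[2]-i[0]);L=np.linalg.norm(nn)
        if L<1e-6: continue
        nn/=L
        if abs(nn[2])>.2: continue
        k=abs((q-i[0])@nn)<2
        if best is None or k.sum()>best.sum(): best=k
    f=q[best];mu=f.mean(0);nn=np.linalg.svd(f-mu,full_matrices=False)[2][2];nn*=np.sign(nn[0])
    e=np.array([-nn[1],nn[0],0]);e/=np.linalg.norm(e)
    y=(f-mu)@e
    print(nm,len(f),mu,nn,"w",y.min(),y.max(),np.percentile(y,[1,99]),"z",f[:,2].min(),f[:,2].max(),"mid0",mu+e*(np.percentile(y,1)+np.percentile(y,99))/2, "yaw",np.degrees(np.arctan2(nn[1],nn[0])))
for px0 in [(210,191),(384,170),(385,206),(351,231),(386,242)]:
    px,p=cloud(t,(px0[0]-18,px0[1]-18,px0[0]+18,px0[1]+18));k=p[:,2]>12;q=p[k];print(px0,(q.min(0)+q.max(0))/2,np.ptp(q,0),q[:,2].max())
E
```

```text
bot [415.6  38.2  20.4] [616.3 103.8  56.7]
2225 [45.2 51.2 53.9]
label/top rect (515.7054443359375, 69.96733093261719) 63.88247299194336 199.37428283691406 88.79734802246094
all rect (516.14892578125, 69.81658172607422) 64.1363296508789 200.37562561035156 88.7818603515625
axis -1.1179785570417073 -86.3856011332195 114.01512951483888
-90 [422.3  71.9] 63.85346698926465 53.592891550153446
-70 [442.3  71.4] 62.552621681431134 54.084104051751154
-50 [462.3  71. ] 64.13461315312526 53.99102981552927
-30 [482.3  70.7] 62.83671185896003 54.199114339555095
-10 [502.3  70.2] 63.81723049293191 53.89966128255374
10 [522.3  69.9] 63.465572993274044 53.963037540835685
30 [542.3  70.1] 62.48166599129297 53.91754172261157
50 [562.3  68.6] 58.46818142174759 50.343708954768154
70 [582.3  69.1] 32.2042251908588 43.764451674802835
90 [602.3  68.3] 30.769276695540988 43.54026639742553Traceback (most recent call last):
  File "<stdin>", line 23, in <module>
  File "numpy/random/_generator.pyx", line 864, in numpy.random._generator.Generator.choice
ValueError: a must be a positive integer unless no samples are taken
```

View pics/topc.png

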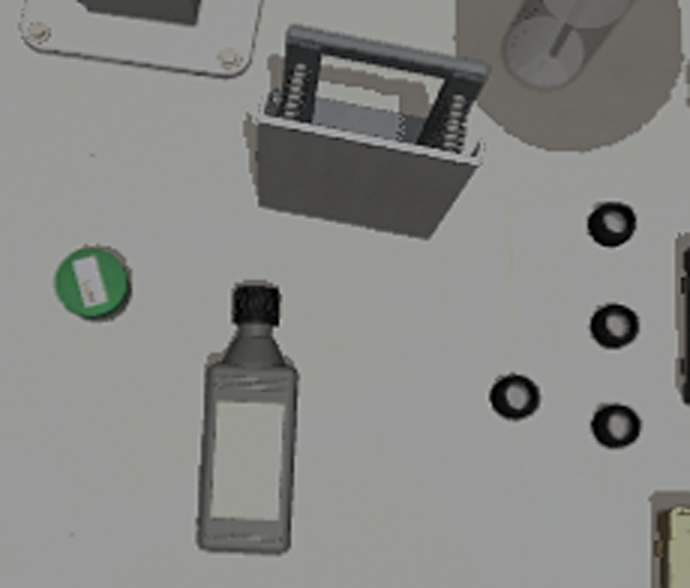

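The crop shows the bottle with its cap towards the plate, the pot to its left at (210,191), and four loupes at (384,170), (385,206), (351,231) and (386,242). The loupe at (351,231) is the one farthest to the robot's left, so it fits the description.

Run:
```python
from h import *
t=pickle.load(open("pics/top0.pkl","rb"));s=pickle.load(open("pics/scene0.pkl","rb"))
np.set_printoptions(precision=2,suppress=True)
for c,b,nm in((t,(255,95,350,180),"top"),(s,(325,110,405,240),"scene")):
    px,p=cloud(c,b); q=p[(p[:,2]>25)&(p[:,2]<205)&(p[:,0]<760)]
    rng=np.random.default_rng(0);best=None
    for _ in range(500):
        i=q[rng.choice(len(q),3,False)];nn=np.cross(i[1]-i[0],i[2]-i[0]);L=np.linalg.norm(nn)
        if L<1e-6: continue
        nn/=L
        if abs(nn[2])>.2: continue
        k=abs((q-i[0])@nn)<2
        if best is None or k.sum()>best.sum(): best=k
    f=q[best];mu=f.mean(0);nn=np.linalg.svd(f-mu,full_matrices=False)[2][2];nn*=np.sign(nn[0])
    e=np.array([-nn[1],nn[0],0]);e/=np.linalg.norm(e); y=(f-mu)@e
    a=np.percentile(y,[.5,99.5]); mid=mu+e*a.mean(); mid=mid-nn*(mid[2]/1)*0
    print(nm,len(f),mu,nn,"w",a,"z",f[:,2].min(),f[:,2].max(),"mid",mid,"yaw",np.degrees(np.arctan2(nn[1],nn[0])))
for px0 in [(210,191),(351,231)]:
    px,p=cloud(t,(px0[0]-18,px0[1]-18,px0[0]+18,px0[1]+18));k=p[:,2]>12;q=p[k];print(px0,(q.min(0)+q.max(0))/2,np.ptp(q,0),q[:,2].max())
px,p=cloud(t,(200,205,245,270));print("bench top",p[:,2].mean(),p[:,:2].mean(0))
px,p=cloud(s,(200,240,300,300));k=abs(p[:,2])<10;print("bench scene",p[k][:,2].mean())
px,p=cloud(s,(215,190,320,245));q=p[(p[:,2]>15)&(p[:,2]<65)];print("bottle scene",q.min(0),q.max(0))
mu=q.mean(0)
for lo in range(410,620,20):
    k=(q[:,0]>lo)&(q[:,0]<lo+20);print(lo,q[k][:,1].min(),q[k][:,1].max(),np.percentile(q[k][:,2],95)) if k.any() else 0
```

```text
top 1674 [673.9    6.49 124.63] [ 0.98 -0.18 -0.  ] w [-63.81  63.36] z 25.091728309759333 204.92059227115294 mid [673.86   6.27 124.63] yaw -10.13061513609097
scene 2003 [674.04  -1.03 119.92] [ 0.98 -0.18  0.01] w [-58.88  68.8 ] z 25.113706044296976 204.86975704063985 mid [674.93   3.85 119.92] yaw -10.324053754852379
(210, 191) [613.04 184.03  34.02] [50.66 50.22 43.74] 55.89324849709976
(351, 231) [ 539.57 -121.6    21.75] [32.89 32.36 19.44] 31.469394660031753
bench top 1.3891659463657113 [520.48 159.56]
bench scene -0.3504786843154735
bottle scene [417.59  34.82  15.  ] [618.83 166.69  53.01]
410 39.02177284843242 99.42285182796684 50.53641849956288
430 36.52130383786209 99.68791599908434 51.16383466206641
450 36.63021557968864 100.74312921581486 51.60022257408444
470 35.413614845112306 98.15231583161938 51.626687687025985
490 35.08457758611564 100.06474169175635 51.80030087457778
510 34.81592355519524 98.10044178586668 51.748859341806835
530 35.13723235909265 98.9305492248144 51.51098487162802
550 35.6441491694228 92.29520525996429 50.64148606625517
570 50.84657412536751 74.81500663960105 42.028772515092726
590 50.15935844612477 166.6916320965023 42.11577537979349
610 51.162939524790886 77.65241957984267 41.26629668613686
```

carry_out --plan '[[85, [0, 0, 0], [0, 0, -0.85]], [85, [0, 0, 0], [0, 0, -0.85]], [85, [0, 0, 0], [0, 0, -0.85]], [85, [0, 0, 0], [0, 0, -0.85]], [85, [-26, -26, 0], [0, 0, 0]], [85, [-26, -26, 0], [0, 0, 0]], [85, [-26, -26, 0], [0, 0, 0]], [85, [-26, -26, 0], [0, 0, 0]], [85, [-26, -26, 0], [0, 0, 0]], [85, [-26, -26, 0], [0, 0, 0]], [85, [-26, -26, 0], [0, 0, 0]], [85, [-26, -26, 0], [0, 0, 0]], [85, [-26, -26, 0], [0, 0, 0]], [85, [-26, -26, 0], [0, 0, 0]], [85, [-26, -26, 0], [0, 0, 0]], [85, [-26, -26, 0], [0, 0, 0]], [85, [-26, -26, 0], [0, 0, 0]], [85, [-26, -26, 0], [0, 0, 0]], [85, [-26, -26, 0], [0, 0, 0]], [85, [-20, -20, 0], [0, 0, 0]]]'

```text
time_s: 1.82
eef_pos: [595.9, 68.0, 230.8]
ee_rot: [-0.0, 0.011, 1.0, -0.0]
force: [0.3, 0.6, -0.5]
grip_width: 0.996
```

```bash
cat >> h.py <<'E'
from scipy.spatial.transform import Rotation as Rn
def st():
    from rig import ctrl
    s=ctrl.sense();q=s["ee_rot"];R=Rn.from_quat([q[1],q[2],q[3],q[0]])
    print("t%.2f"%s["time_s"],"tcp",s["eef_pos"].round(1),"x",R.as_matrix()[:,0].round(3),"z",R.as_matrix()[:,2].round(3),"F",s["force"].round(1),"M",s["wrist_torque"].round(2),"g",round(float(s["grip_width"])*85.4,1),"q",s["joints"].round(2))
    return s,R
def wcap(name):
    from rig import ctrl
    s,R=st();c=ctrl.capture("wrist");cv2.imwrite(f"pics/{name}.png",c["color"])
    T=np.eye(4);T[:3,:3]=R.as_matrix();T[:3,3]=s["eef_pos"];c["cam_to_world"]=T@c["tool_from_camera"];pickle.dump(c,open(f"pics/{name}.pkl","wb"));return c
E
python3 - <<'E'
from h import *
np.set_printoptions(precision=1,suppress=True)
c=wcap("w1")
px,p=cloud(c);q=p[(p[:,0]>575)&(p[:,0]<630)&(p[:,1]>30)&(p[:,1]<110)&(p[:,2]>18)&(p[:,2]<60)]
print("cap",q.min(0),q.max(0))
for a in range(575,630,6):
    k=(q[:,0]>a)&(q[:,0]<a+6)
    if k.sum()>3:print(a,q[k][:,1].min(),q[k][:,1].max(),q[k][:,2].max())
q=p[(p[:,0]>430)&(p[:,0]<540)&(p[:,1]>10)&(p[:,1]<120)&(p[:,2]>18)&(p[:,2]<60)]
for a in range(430,540,10):
    k=(q[:,0]>a)&(q[:,0]<a+10)
    if k.sum()>3:print(a,q[k][:,1].min(),q[k][:,1].max(),np.median(q[k][:,2]))
E
```

```text
t1.82 tcp [595.9  68.  230.8] x [-1.  0.  0.] z [-0. -0. -1.] F [ 0.3  0.6 -0.5] M [0. 0. 0.] g 85.1 q [-0.1  0.5  1.3 -0.   1.4 -1.6]
cap [575.1  50.8  18.1] [617.3  83.6  43.7]
575 53.25355129099015 82.37640675911533 42.686365965429445
581 56.41397387664574 78.90119975633077 38.80678277218601
587 51.48036282933921 83.61096904180087 43.73958322065948
593 51.1827965052837 83.61451245044753 43.6649232727101
599 51.09886645560689 83.53652597808171 43.71098397496263
605 50.86431185879011 83.64107997549976 43.69207881319551
611 50.7590474367168 83.5608861899348 43.34089401357858
617 54.43799236791546 74.68413431104128 39.73879753556923
430 38.00485589937519 102.37523653217798 50.53594716310397
440 38.35329220639579 101.40704966827685 50.788433034064724
450 37.670025416130315 101.59860147598931 50.77081923683488
460 37.56561904320556 101.89288889872546 50.74117181485914
470 37.82010452365594 100.83886776763313 50.807722476972174
480 37.23862597485976 101.05932067019735 50.83280929456123
490 37.80828142792277 101.1370944524387 50.775683626062204
500 37.3156177470109 100.02623123290704 50.84164876006457
510 36.61747877955988 100.2194864166612 50.867865474227614
520 37.23936983186343 100.38934575932664 50.822065692204035
530 36.74097838516773 100.5124538186996 50.54058214085126
```

View pics/w1.png

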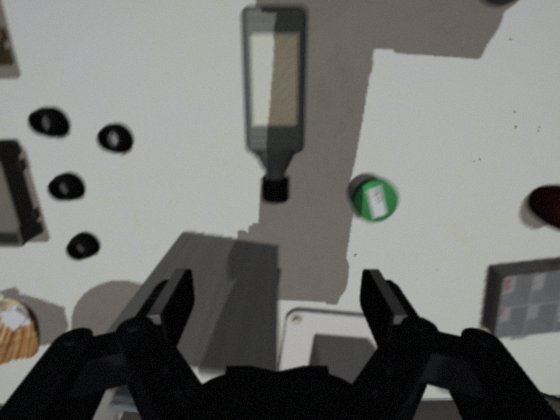

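The picture shows the cap at about (275,188), between the open fingers and lined up. I'm descending and gripping it.

carry_out --plan '[[85, [-4.5, -0.7, 25], [0, 0, 0]], [85, [0, 0, 30], [0, 0, 0]], [85, [0, 0, 30], [0, 0, 0]], [85, [0, 0, 30], [0, 0, 0]], [85, [0, 0, 30], [0, 0, 0]], [85, [0, 0, 30], [0, 0, 0]], [85, [0, 0, 25], [0, 0, 0]], [85, [0, 0, 15], [0, 0, 0]], [85, [0, 0, 10], [0, 0, 0]], [85, [0, 0, 0], [0, 0, 0]], [25, [0, 0, 0], [0, 0, 0]], [25, [0, 0, 0], [0, 0, 0]], [25, [0, 0, 0], [0, 0, 0]], [25, [0, 0, 0], [0, 0, 0]], [25, [0, 0, 0], [0, 0, 0]], [25, [0, 0, 0], [0, 0, 0]], [25, [0, 0, 0], [0, 0, 0]], [25, [0, 0, 0], [0, 0, 0]]]' --grip_force 90

```text
time_s: 3.37
eef_pos: [599.6, 69.4, 7.2]
ee_rot: [0.001, 0.01, 1.0, -0.0]
force: [-0.6, -0.8, 6.3]
grip_width: 0.348
```

Run:
```python
from h import *
c=wcap("w2")
```

```text
t3.37 tcp [599.6  69.4   7.2] x [-1.     0.02  -0.002] z [ 0.002 -0.    -1.   ] F [-0.6 -0.8  6.3] M [-0.16  0.16  0.11] g 29.7 q [-0.08  0.73  1.47 -0.    0.94 -1.63]
```

View pics/w2.png

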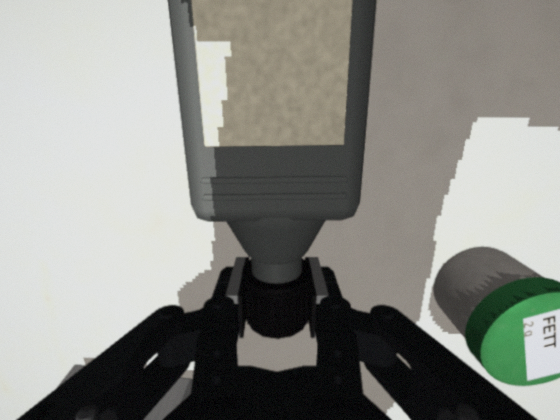

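carry_out --plan '[[25, [0.6, 0, -9.6], [0, -0.5, 0]], [25, [0.6, 0, -9.6], [0, -0.5, 0]], [25, [0.6, 0, -9.6], [0, -0.5, 0]], [25, [0.6, 0, -9.6], [0, -0.5, 0]], [25, [0.6, 0, -9.6], [0, -0.5, 0]], [25, [0.6, 0, -9.6], [0, -0.5, 0]], [25, [0.6, 0, -9.6], [0, -0.5, 0]], [25, [0.6, 0, -9.6], [0, -0.5, 0]], [25, [0.6, 0, -9.6], [0, -0.5, 0]]]'

```text
time_s: 4.17
eef_pos: [576.0, 69.9, 89.8]
ee_rot: [0.235, 0.01, 0.972, -0.002]
force: [1.8, -0.7, 0.4]
grip_width: 0.349
```

```bash
cat > look.py <<'E'
import sys
from h import *
from rig import ctrl
n=sys.argv[1]; c=ctrl.capture("scene");cv2.imwrite(f"pics/{n}.png",cv2.resize(c["color"][110:320,160:440],None,fx=2.5,fy=2.5));pickle.dump(c,open(f"pics/{n}.pkl","wb"))
st()
E
python3 look.py s1
```

```text
t4.22 tcp [574.7  70.3  90.2] x [-0.888  0.017 -0.459] z [ 0.459 -0.009 -0.889] F [ 2.2  1.1 -0.4] M [-0.09 -0.04  0.07] g 29.6 q [-0.1   0.4   1.88  0.09  0.39 -1.73]
```

View pics/s1.png

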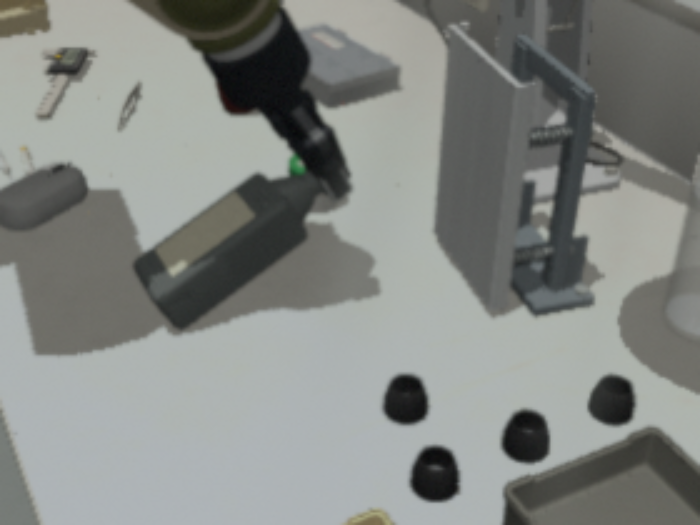

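carry_out --plan '[[25, [0.6, 0, -9.6], [0, -0.5, 0]], [25, [0.6, 0, -9.6], [0, -0.5, 0]], [25, [0, 0, 0], [0, 0, 0]]]' --grip_force 90

```text
time_s: 4.47
eef_pos: [564.8, 70.4, 105.6]
ee_rot: [0.284, 0.009, 0.959, -0.003]
force: [-0.7, -0.8, -1.0]
grip_width: 0.347
```

carry_out --plan '[[25, [0, 0, 0], [0, 0, 0]], [25, [1.5, 0, -6.5], [0, 0, 0]], [25, [1.5, 0, -6.5], [0, 0, 0]], [25, [1.5, 0, -6.5], [0, 0, 0]], [25, [1.5, 0, -6.5], [0, 0, 0]], [25, [1.5, 0, -6.5], [0, 0, 0]]]' --grip_force 20

```text
time_s: 4.97
eef_pos: [541.3, 70.7, 128.8]
ee_rot: [0.284, 0.009, 0.959, -0.003]
force: [0.2, -0.4, -2.3]
grip_width: 0.347
```

```bash
python3 look.py s2
```

```text
t5.02 tcp [540.9  70.8 129.6] x [-0.838  0.016 -0.545] z [ 0.545 -0.011 -0.838] F [ 0.8  0.3 -2.1] M [0.11 0.24 0.02] g 29.3 q [-0.11  0.25  2.01  0.16  0.31 -1.79]
```

View pics/s2.png

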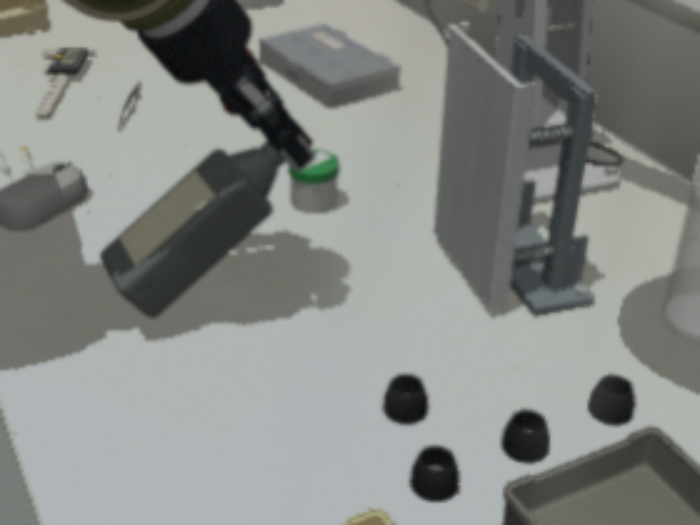

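The bottle turned rigidly with the gripper and didn't pivot, and the wrist is close to its limit. I'll lay the bottle down again farther back and regrip the cap with the tool leaning towards the plate.

carry_out --plan '[[25, [7.2, 0, 8.5], [0, 0.5, 0]], [25, [6.8, 0, 8.8], [0, 0.5, 0]], [25, [6.3, 0, 9.2], [0, 0.5, 0]], [25, [5.8, 0, 9.5], [0, 0.5, 0]], [25, [5.3, 0, 9.8], [0, 0.5, 0]], [25, [4.8, 0, 10.1], [0, 0.5, 0]], [25, [4.3, 0, 10.3], [0, 0.5, 0]], [25, [3.7, 0, 10.5], [0, 0.5, 0]], [25, [3.2, 0, 10.7], [0, 0.5, 0]], [25, [2.6, 0, 10.5], [0, 0.5, 0]], [25, [2, 0, 8.5], [0, 0.5, 0]], [25, [0, 0, 0], [0, 0, 0]], [25, [0, 0, 0], [0, 0, 0]]]' --grip_force 50

```text
time_s: 6.1
eef_pos: [525.9, 71.0, 9.5]
ee_rot: [0.001, 0.01, 1.0, -0.0]
force: [0.1, -0.5, -1.1]
grip_width: 0.353
```

```bash
python3 look.py s3
```

```text
t6.15 tcp [525.9  71.    9.9] x [-1.     0.02  -0.002] z [ 0.002 -0.    -1.   ] F [ 0.2 -0.6 -2.8] M [-0.08 -0.13  0.08] g 29.8 q [-0.09  0.61  1.7  -0.    0.83 -1.64]
```

View pics/s3.png

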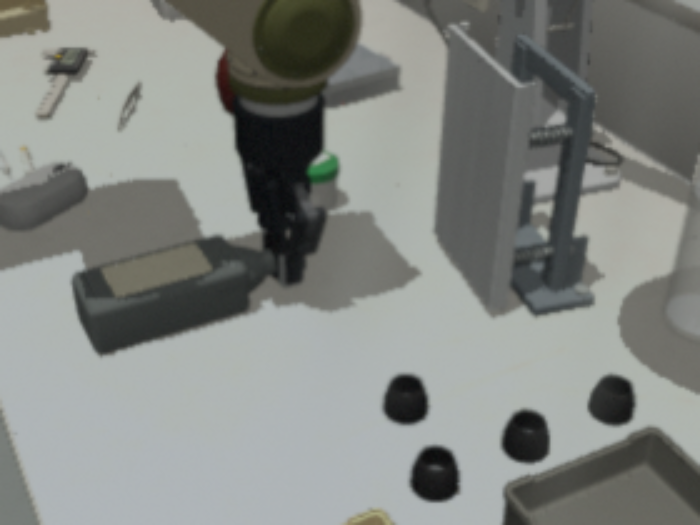

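carry_out --plan '[[25, [0, 0, 2], [0, 0, 0]], [25, [0, 0, 0], [0, 0, 0]], [85, [0, 0, 0], [0, 0, 0]], [85, [0, 0, 0], [0, 0, 0]], [85, [0, 0, 0], [0, 0, 0]], [85, [0, 0, 0], [0, 0, 0]], [85, [1.7, 0, 0], [0, 0.917, 0]], [85, [1.7, 0, 0], [0, 0.917, 0]], [85, [1.7, 0, 0], [0, 0.917, 0]], [85, [1.7, 0, 0], [0, 0.917, 0]], [85, [0, 0, 0], [0, 0, 0]], [85, [0, 0, 0], [0, 0, 0]]]'

```text
time_s: 7.15
eef_pos: [519.2, 71.1, 7.8]
ee_rot: [-0.19, 0.01, 0.982, 0.002]
force: [-0.2, 0.5, 0.1]
grip_width: 0.995
```

Run:
```python
from h import *
np.set_printoptions(precision=1,suppress=True)
c=wcap("w3")
px,p=cloud(c);q=p[(p[:,0]>500)&(p[:,0]<560)&(p[:,1]>50)&(p[:,1]<90)&(p[:,2]>18)&(p[:,2]<48)]
for a in range(480,560,6):
    k=(q[:,0]>a)&(q[:,0]<a+6)
    if k.sum()>3:print(a,q[k][:,1].min(),q[k][:,1].max(),q[k][:,2].max())
q=p[(p[:,0]>330)&(p[:,0]<490)&(p[:,1]>10)&(p[:,1]<120)&(p[:,2]>18)&(p[:,2]<60)]
for a in range(330,490,10):
    k=(q[:,0]>a)&(q[:,0]<a+10)
    if k.sum()>3:print(a,q[k][:,1].min(),q[k][:,1].max(),np.median(q[k][:,2]))
```

```text
t7.15 tcp [519.2  71.1   7.8] x [-0.9  0.   0.4] z [-0.4  0.  -0.9] F [-0.2  0.5  0.1] M [-0.1 -0.2 -0. ] g 85.0 q [-0.1  0.8  1.4 -0.   1.3 -1.6]
498 55.026118912873116 86.59145655029101 43.616882605825424
504 56.33900206140957 85.1242524583772 41.42171894629624
510 55.03645144581737 82.19646055527403 43.68176381387141
516 54.16836027442757 87.32896751577437 43.97243738242483
522 54.26959307495443 86.90485448720109 44.15466405733267
528 54.50034008870499 87.32665572102069 43.920320902597155
534 54.45147492061328 87.20836575419571 43.73307883993138
540 54.437632705518894 86.67354834802993 43.08683079555564
390 39.566762358289196 103.73917514573381 50.043486431344256
400 39.48713364937052 103.5787310512168 50.871846954755576
410 39.29523914830337 103.66017908437922 50.87675118191156
420 39.030723419937345 103.28503264833532 50.884128343638935
430 39.044415698699424 103.32642319766086 50.893238706092035
440 38.97102399211895 103.01274291851632 50.90350176169832
450 39.00199856017624 103.21028901614193 50.621712154907826
460 38.949391127939656 102.74108633541569 50.54649008168422
470 38.7394202011436 103.2119652166862 50.368236952938595
480 40.587109902036794 101.13239781322366 47.245291825861194
```

View pics/w3.png

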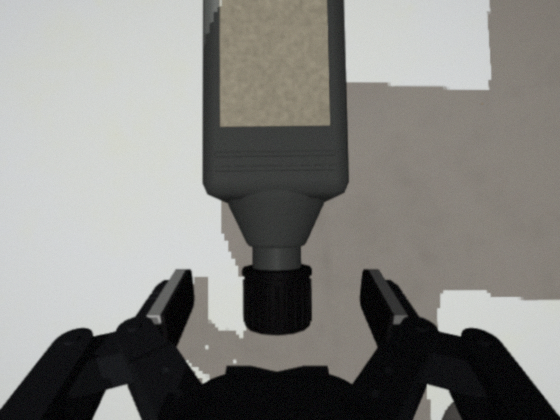

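carry_out --plan '[[25, [0, 0, 0], [0, 0, 0]], [25, [0, 0, 0], [0, 0, 0]], [25, [0, 0, 0], [0, 0, 0]], [25, [0, 0, 0], [0, 0, 0]], [25, [0, 0, 0], [0, 0, 0]], [25, [0, 0, 0], [0, 0, 0]], [25, [0, 0, 0], [0, 0, 0]], [25, [0, 0, -2], [0, 0, 0]]]' --grip_force 100

```text
time_s: 7.87
eef_pos: [519.4, 71.2, 10.2]
ee_rot: [-0.191, 0.01, 0.982, 0.002]
force: [-0.7, 0.4, -1.5]
grip_width: 0.346
```

carry_out --plan '[[25, [4, 0, -8.3], [0, -0.5, 0]], [25, [4, 0, -8.3], [0, -0.5, 0]], [25, [4, 0, -8.3], [0, -0.5, 0]], [25, [4, 0, -8.3], [0, -0.5, 0]], [25, [4, 0, -8.3], [0, -0.5, 0]], [25, [4, 0, -8.3], [0, -0.5, 0]], [25, [4, 0, -8.3], [0, -0.5, 0]], [25, [4, 0, -8.3], [0, -0.5, 0]], [25, [4, 0, -8.3], [0, -0.5, 0]], [25, [4, 0, -8.3], [0, -0.5, 0]], [25, [4, 0, -8.3], [0, -0.5, 0]], [25, [4, 0, -8.3], [0, -0.5, 0]], [25, [4, 0, -8.3], [0, -0.5, 0]], [25, [4, 0, -8.3], [0, -0.5, 0]], [25, [0, 0, 0], [0, 0, 0]]]'

```text
time_s: 9.12
eef_pos: [468.2, 72.5, 126.4]
ee_rot: [0.174, 0.01, 0.985, -0.002]
force: [-0.8, -1.1, -3.4]
grip_width: 0.346
```

```bash
python3 look.py s4
```

```text
t9.17 tcp [469.2  72.2 126.4] x [-0.94   0.019 -0.341] z [ 0.341 -0.007 -0.94 ] F [ 0.8 -0.1 -3.1] M [ 0.01  0.14 -0.05] g 29.2 q [-0.11  0.17  2.04  0.06  0.59 -1.71]
```

View pics/s4.png

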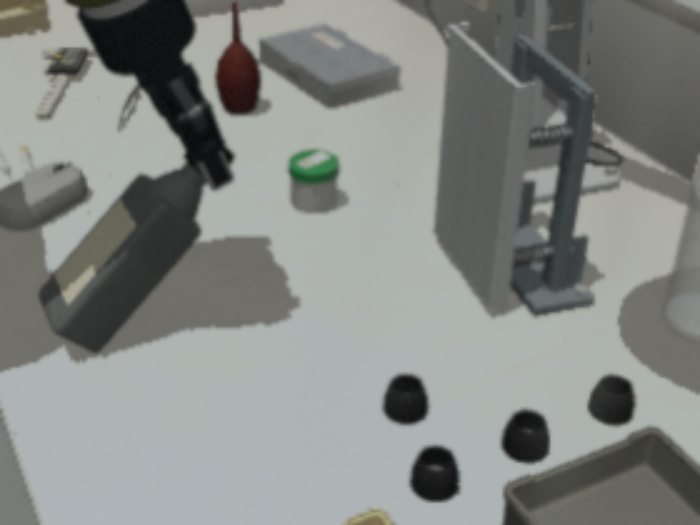

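carry_out --plan '[[25, [4, 0, -8.3], [0, -0.5, 0]], [25, [4, 0, -8.3], [0, -0.5, 0]], [25, [4, 0, -8.5], [0, -0.5, 0]], [25, [4, 0, -8.5], [0, -0.5, 0]], [25, [0, 0, 0], [0.28, 0, 0.447]], [25, [0, 0, 0], [0.28, 0, 0.447]], [25, [0, 0, 0], [0.28, 0, 0.447]], [25, [0, 0, 0], [0, 0, 0]]]'

```text
time_s: 9.83
eef_pos: [442.0, 72.9, 149.9]
ee_rot: [0.274, 0.09, 0.957, -0.026]
force: [-0.0, 1.4, -3.0]
grip_width: 0.341
```

```bash
cat > tgt.py <<'E'
import sys
from h import *
s,R=st(); n=np.array([np.cos(np.radians(-10.2)),np.sin(np.radians(-10.2)),0]);e=np.array([-n[1],n[0],0]);O=np.array([674.4,5,0])
p=s["eef_pos"];print("bay",((p-O)@n).round(1),((p-O)@e).round(1),p[2].round(1),"tool axes in bay x:",(R.as_matrix().T@np.c_[n,e,[0,0,1]]).round(3).tolist(), "Fbay",(s["force"]@n).round(1),"yaw",np.degrees(np.arctan2(R.as_matrix()[1,0],R.as_matrix()[0,0])).round(2))
if len(sys.argv)>1:
    b=np.array(sys.argv[1:4],float);w=O+n*b[0]+e*b[1];w[2]=b[2]
    print("tool shift",R.inv().apply(w-p).round(1))
E
python3 tgt.py -35 0 151
```

```text
t9.83 tcp [442.   72.9 149.9] x [-0.834  0.159 -0.529] z [ 0.519 -0.099 -0.849] F [-0.   1.4 -3. ] M [ 0.07  0.3  -0.01] g 29.1 q [-0.06  0.03  2.2  -0.19  0.37 -1.28]
bay -240.7 25.7 149.9 tool axes in bay x: [[-0.849, 0.009, -0.529], [0.01, 1.0, 0.0], [0.529, -0.005, -0.849]] Fbay -0.3 yaw 169.21
tool shift [-175.4  -23.6  108. ]
```

carry_out --plan '[[25, [-17.5, -2.4, 10.8], [0, 0, 0]], [25, [-17.5, -2.4, 10.8], [0, 0, 0]], [25, [-17.5, -2.4, 10.8], [0, 0, 0]], [25, [-17.5, -2.4, 10.8], [0, 0, 0]], [25, [-17.5, -2.4, 10.8], [0, 0, 0]], [25, [-17.5, -2.4, 10.8], [0, 0, 0]], [25, [-17.5, -2.4, 10.8], [0, 0, 0]], [25, [-17.5, -2.4, 10.8], [0, 0, 0]], [25, [-17.5, -2.4, 10.8], [0, 0, 0]], [25, [-17.5, -2.4, 10.8], [0, 0, 0]], [25, [0, 0, 0], [0, 0, 0]]]'

```text
time_s: 10.75
eef_pos: [642.2, 9.7, 150.8]
ee_rot: [0.275, 0.088, 0.957, -0.026]
force: [0.3, 0.2, -2.0]
grip_width: 0.346
```

```bash
python3 tgt.py -16 0 147.5; python3 look.py s5
python3 - <<'E'
from h import *
from rig import ctrl
c=ctrl.capture("top");cv2.imwrite("pics/t5.png",cv2.resize(c["color"][90:300,180:410],None,fx=2.8,fy=2.8))
E
```

```text
t10.75 tcp [642.2   9.7 150.8] x [-0.834  0.154 -0.53 ] z [ 0.521 -0.097 -0.848] F [ 0.3  0.2 -2. ] M [0.05 0.31 0.01] g 29.5 q [-0.16  0.41  1.7  -0.03  0.48 -1.53]
bay -32.5 -1.1 150.8 tool axes in bay x: [[-0.848, 0.004, -0.53], [0.006, 1.0, -0.001], [0.53, -0.004, -0.848]] Fbay 0.3 yaw 169.51
tool shift [-12.3   1.2  11.6]
t10.80 tcp [640.4  10.4 150.3] x [-0.835  0.155 -0.529] z [ 0.52  -0.097 -0.849] F [-0.4  0.7 -2.5] M [0.12 0.39 0.  ] g 29.5 q [-0.16  0.41  1.7  -0.03  0.48 -1.53]
```

View pics/s5.png

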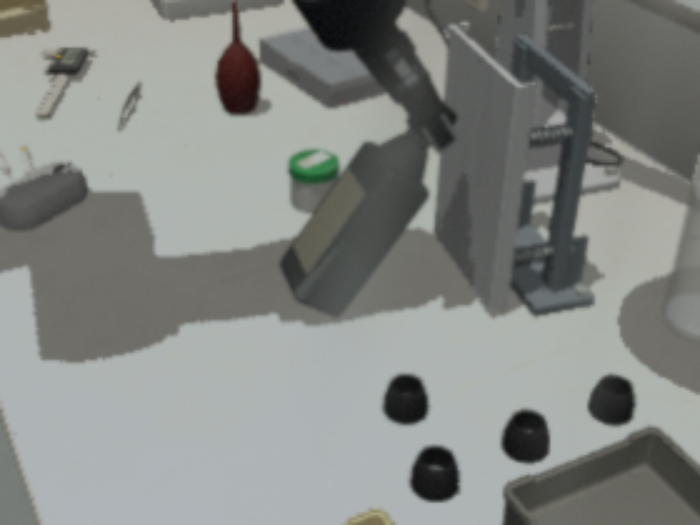

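View pics/t5.png

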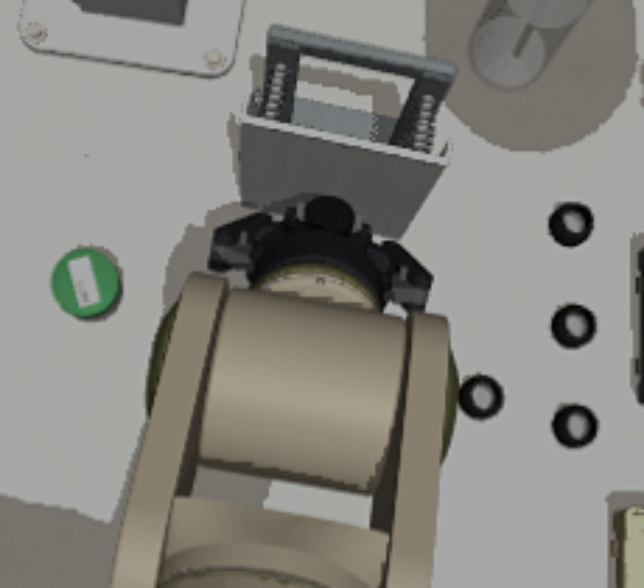

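carry_out --plan '[[25, [-2.5, 0.5, 1.6], [0, 0, 0]], [25, [-2.5, 0, 1.6], [0, 0, 0]], [25, [-2.5, 0, 1.6], [0, 0, 0]], [25, [-2.5, 0, 1.6], [0, 0, 0]], [25, [-1.7, 0, 1], [0, 0, 0]], [25, [-1.7, 0, 1], [0, 0, 0]], [25, [0, 0, 0], [0, 0, 0]], [25, [0, 0, 0], [0, 0, 0]]]'

```text
time_s: 11.52
eef_pos: [654.9, 8.8, 151.3]
ee_rot: [0.274, 0.089, 0.957, -0.026]
force: [-0.0, 0.6, -2.2]
grip_width: 0.347
```

```bash
python3 tgt.py -13.5 0 147; python3 look.py s6
```

```text
t11.52 tcp [654.9   8.8 151.3] x [-0.834  0.156 -0.53 ] z [ 0.521 -0.098 -0.848] F [-0.   0.6 -2.2] M [ 0.08  0.34 -0.06] g 29.7 q [-0.16  0.43  1.66 -0.03  0.49 -1.52]
bay -19.9 0.3 151.3 tool axes in bay x: [[-0.848, 0.006, -0.53], [0.007, 1.0, -0.0], [0.53, -0.004, -0.848]] Fbay -0.1 yaw 169.39
tool shift [-3.2 -0.2  7. ]
t11.57 tcp [654.8   8.8 151.3] x [-0.834  0.156 -0.53 ] z [ 0.521 -0.098 -0.848] F [ 0.1 -0.3 -2.6] M [0.03 0.33 0.01] g 29.6 q [-0.16  0.43  1.66 -0.03  0.49 -1.52]
```

View pics/s6.png

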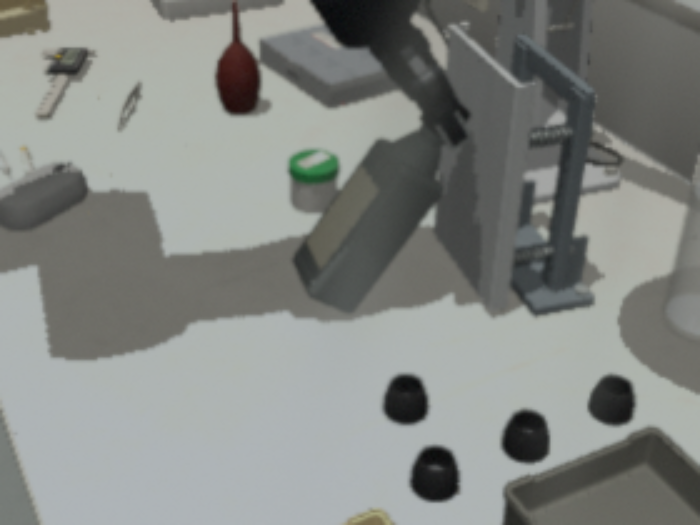

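carry_out --plan '[[25, [0.6, 0, 1], [0, 0, 0]], [25, [0.6, 0, 1], [0, 0, 0]], [25, [0.6, 0, 1], [0, 0, 0]], [25, [0.5, 0, 0.8], [0, 0, 0]], [25, [0, 0, 0], [0, 0, 0]]]'

```text
time_s: 11.98
eef_pos: [656.1, 8.4, 148.4]
ee_rot: [0.276, 0.089, 0.957, -0.026]
force: [3.1, -1.6, 5.4]
grip_width: 0.347
```

```bash
python3 tgt.py -13.5 0 147
python3 - <<'E'
from h import *
np.set_printoptions(precision=1,suppress=True)
from rig import ctrl
c=ctrl.capture("scene")
px,p=cloud(c,(255,150,345,240));q=p[(p[:,2]>-3)&(p[:,1]<60)&(p[:,1]>-60)]
n=np.array([np.cos(np.radians(-10.2)),np.sin(np.radians(-10.2)),0]);e=np.array([-n[1],n[0],0]);O=np.array([674.4,5,0])
b=np.c_[(q-O)@n,(q-O)@e,q[:,2]];k=(b[:,0]<-12)&(b[:,2]>6)&(abs(b[:,1])<45);b=b[k];print(len(b),b.min(0),b.max(0))
# side face (-y side): points in side
s=b[(b[:,1]<-26)];print(len(s),s.min(0),s.max(0))
r=cv2.minAreaRect(np.c_[s[:,0],s[:,2]].astype(np.float32));print(r)
E
```

```text
t11.98 tcp [656.1   8.4 148.4] x [-0.832  0.156 -0.533] z [ 0.524 -0.098 -0.846] F [ 3.1 -1.6  5.4] M [-0.17 -0.53 -0.06] g 29.6 q [-0.16  0.44  1.66 -0.03  0.48 -1.52]
bay -18.7 0.1 148.4 tool axes in bay x: [[-0.846, 0.006, -0.533], [0.007, 1.0, -0.0], [0.533, -0.004, -0.846]] Fbay 3.3 yaw 169.38
tool shift [-3.6 -0.1  3.9]
2562 [-149.9  -45.     8.8] [-19.   31.8 198.5]
1315 [-149.1  -45.     8.8] [-22.8 -26.  198.5]
((-76.00430297851562, 103.48438262939453), (207.20887756347656, 64.9288330078125), 62.532684326171875)
```

carry_out --plan '[[25, [-1.2, 0, 0.4], [0, 0, 0]], [25, [-1.2, 0, 0.6], [0, 0, 0]], [25, [-1.2, 0, 0.7], [0, 0, 0]], [25, [-1.2, 0, 0.7], [0, 0, 0]], [25, [-1, 0, 0.6], [0, 0, 0]], [25, [0, 0, 0], [0, 0, 0]], [25, [0, 0, 0], [0, 0, 0]]]'

```text
time_s: 12.62
eef_pos: [660.6, 7.7, 146.4]
ee_rot: [0.273, 0.089, 0.958, -0.025]
force: [-2.8, 0.6, -0.4]
grip_width: 0.345
```

```bash
python3 tgt.py -13.5 0 147;python3 look.py s7
python3 - <<'E'
from h import *
import cv2
c=pickle.load(open("pics/s7.pkl","rb"));cv2.imwrite("pics/s7z.png",cv2.resize(c["color"][110:250,260:380],None,fx=4.2,fy=4.2,interpolation=cv2.INTER_CUBIC))
E
```

```text
t12.62 tcp [660.6   7.7 146.4] x [-0.835  0.157 -0.527] z [ 0.518 -0.097 -0.85 ] F [-2.8  0.6 -0.4] M [0.2  0.98 0.01] g 29.5 q [-0.16  0.45  1.64 -0.03  0.49 -1.52]
bay -14.1 0.2 146.4 tool axes in bay x: [[-0.85, 0.006, -0.527], [0.007, 1.0, -0.0], [0.527, -0.004, -0.85]] Fbay -2.9 yaw 169.38
tool shift [-0.8 -0.2 -0.2]
t12.67 tcp [660.7   7.7 146.6] x [-0.835  0.156 -0.528] z [ 0.519 -0.097 -0.849] F [-2.6  0.3 -0.1] M [0.26 0.93 0.02] g 30.0 q [-0.16  0.45  1.64 -0.03  0.49 -1.52]
```

View pics/s7z.png

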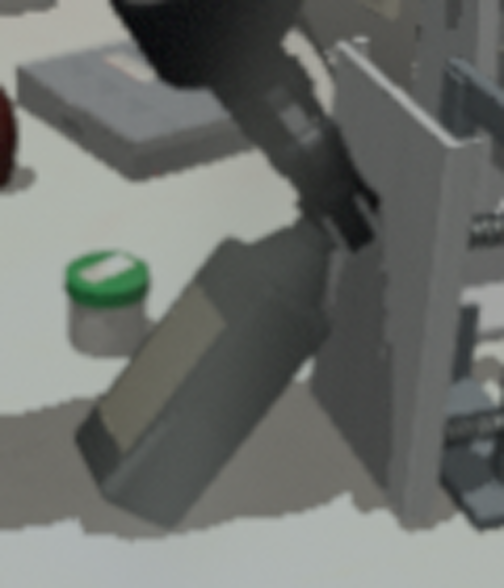

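The picture shows the cap end against the plate and the foot on the bench, and the force reading agrees with contact at the cap. I'm releasing and backing off along the tool axis.

carry_out --plan '[[40, [0, 0, 0], [0, 0, 0]], [55, [0, 0, 0], [0, 0, 0]], [85, [0, 0, 0], [0, 0, 0]], [85, [0, 0, 0], [0, 0, 0]], [85, [0, 0, 0], [0, 0, 0]], [85, [0, 0, 0], [0, 0, 0]], [85, [0, 0, -5], [0, 0, 0]], [85, [0, 0, -10], [0, 0, 0]], [85, [0, 0, -15], [0, 0, 0]], [85, [0, 0, -20], [0, 0, 0]], [85, [0, 0, -20], [0, 0, 0]], [85, [0, 0, -20], [0, 0, 0]], [85, [0, 0, 0], [0, 0, 0]]]'

```text
time_s: 13.75
eef_pos: [614.4, 16.7, 228.4]
ee_rot: [0.277, 0.089, 0.956, -0.026]
force: [-0.5, -0.2, 1.3]
grip_width: 0.99
```

```bash
python3 tgt.py; python3 look.py s8
python3 - <<'E'
from h import *
wcap("w8")
E
```

```text
t13.75 tcp [614.4  16.7 228.4] x [-0.83   0.155 -0.535] z [ 0.526 -0.098 -0.845] F [-0.5 -0.2  1.3] M [ 0.05  0.26 -0.  ] g 84.6 q [-0.16  0.26  1.69 -0.03  0.63 -1.53]
bay -61.2 0.9 228.4 tool axes in bay x: [[-0.845, 0.006, -0.535], [0.007, 1.0, -0.0], [0.535, -0.004, -0.845]] Fbay -0.5 yaw 169.41
t13.80 tcp [614.6  16.5 226.3] x [-0.831  0.156 -0.533] z [ 0.524 -0.098 -0.846] F [ 1.   0.5 -0.8] M [0.05 0.22 0.05] g 84.8 q [-0.16  0.26  1.69 -0.03  0.63 -1.53]
t13.80 tcp [614.6  16.5 226.3] x [-0.831  0.156 -0.533] z [ 0.524 -0.098 -0.846] F [ 1.   0.5 -0.8] M [0.05 0.22 0.05] g 84.8 q [-0.16  0.26  1.69 -0.03  0.63 -1.53]
```

View pics/s8.png

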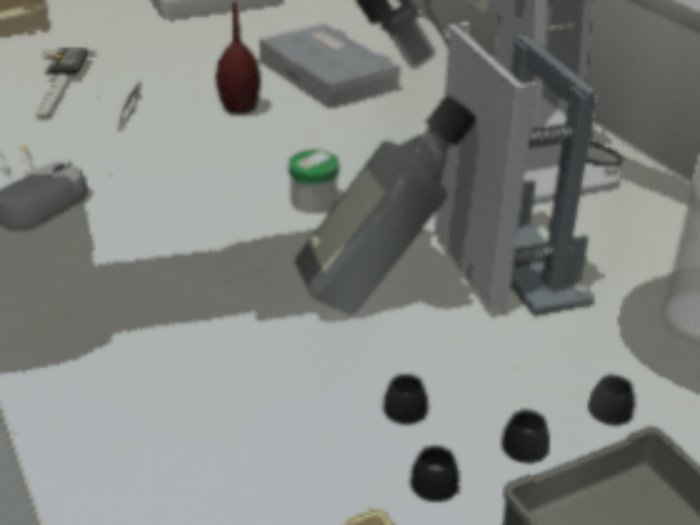

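View pics/w8.png

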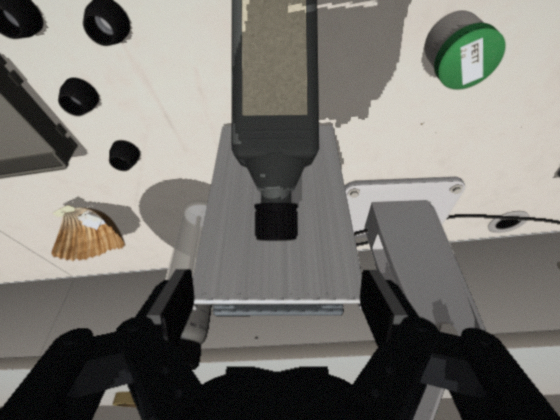

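The picture shows the bottle leaning on the plate on its own, with the cap near the plate's middle at (275,220) and the pot and loupe untouched. Next I'm going behind the foot.

carry_out --plan '[[60, [21.7, 0, -13.7], [0, 0, 0]], [45, [21.7, 0, -13.7], [0, 0, 0]], [30, [21.7, 0, -13.7], [0, 0, 0]], [30, [21.7, 0, -13.7], [0, 0, 0]], [30, [21.7, 0, -13.7], [0, 0, 0]], [30, [21.7, 0, -13.7], [0, 0, 0]], [30, [0, 0, 0], [0, 1, 0]], [30, [0, 0, 0], [0, 1, 0]], [30, [0, 0, 0], [0, 1, 0]], [30, [0, 0, 0], [0, 1, 0]], [30, [0, 0, 0], [0, 0, 0]]]' --grip_force 60

```text
time_s: 14.77
eef_pos: [464.9, 44.0, 223.8]
ee_rot: [0.067, 0.093, 0.993, -0.006]
force: [1.0, 0.3, -0.3]
grip_width: 0.346
```

```bash
python3 tgt.py -200 0 12
python3 - <<'E'
from h import *
from rig import ctrl
np.set_printoptions(precision=1,suppress=True)
n=np.array([np.cos(np.radians(-10.2)),np.sin(np.radians(-10.2)),0]);e=np.array([-n[1],n[0],0]);O=np.array([674.4,5,0])
for nm in("top","scene"):
    c=ctrl.capture(nm)
    cv2.imwrite(f"pics/{nm}9.png",c["color"]);pickle.dump(c,open(f"pics/{nm}9.pkl","wb"))
    px,p=cloud(c); b=np.c_[(p-O)@n,(p-O)@e,p[:,2]]
    k=(b[:,0]<-8)&(b[:,0]>-175)&(abs(b[:,1])<60)&(b[:,2]>6)&(b[:,2]<190);b=b[k]
    print(nm,len(b),np.percentile(b,[.5,99.5],axis=0))
    for a in range(-160,0,15):
        j=(b[:,0]>a)&(b[:,0]<a+15)
        if j.sum()>8: print(a,np.percentile(b[j][:,1],[2,98]),b[j][:,2].max())
E
```

```text
t14.77 tcp [464.9  44.  223.8] x [-0.974  0.184 -0.135] z [ 0.132 -0.025 -0.991] F [ 1.   0.3 -0.3] M [0.01 0.06 0.04] g 29.6 q [-0.15  0.12  1.77 -0.01  1.12 -1.54]
bay -213.1 1.3 223.8 tool axes in bay x: [[-0.991, 0.008, -0.135], [0.008, 1.0, -0.0], [0.135, -0.001, -0.991]] Fbay 0.9 yaw 169.33
tool shift [ 15.5  -1.1 211.6]
top 2375 [[-149.   -31.5   34.6]
 [  -9.9   31.5  184.4]]
-160 [-27.5  28.3] 44.27609233516091
-145 [-30.4  30.2] 63.065305718469176
-130 [-30.3  30.4] 84.58954560428481
-115 [-30.3  30.4] 104.69740245997127
-100 [-30.3  30. ] 124.52486439209576
-85 [-29.8  30.6] 141.61504988788158
-70 [-30.5  30.2] 152.78602317455477
-55 [-29.4  30.6] 167.36015011225697
-40 [-26.3  26.9] 185.81383293070235
-25 [-15.3  16.6] 186.184192383035
-10 [-11.  14.] 175.65822753977739
scene 2622 [[-146.5  -34.3   14. ]
 [ -12.6   27.   179.9]]
-160 [-27.1  26. ] 37.45953379267894
-145 [-32.8  25. ] 59.734379848318554
-130 [-33.5  25. ] 79.23919927116367
-115 [-33.4  23.2] 99.36495290312331
-100 [-33.3  23.4] 117.38227197161467
-85 [-34.1  23.2] 136.56759190989004
-70 [-34.   20.3] 145.61232435246694
-55 [-33.6   2.9] 163.06699790924665
-40 [-32.1   4.6] 180.69775022533474
-25 [-18.6   6. ] 182.34511405149954
```

View pics/top9.png

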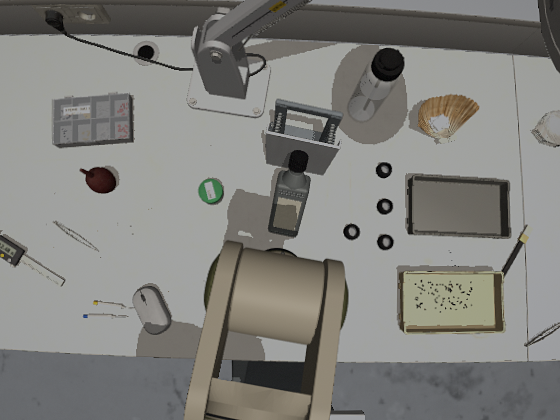

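The top picture shows the bottle centred, y between -30 and +30 in bay axes, leaning at about 53°, with its back foot edge at bay x of about -150. I'm lowering the pusher behind it.

carry_out --plan '[[30, [2.2, -0.2, 30], [0, 0, 0]], [30, [2.2, -0.2, 30], [0, 0, 0]], [30, [2.2, -0.2, 30], [0, 0, 0]], [30, [2.2, -0.2, 30], [0, 0, 0]], [30, [2.2, -0.2, 30], [0, 0, 0]], [30, [2.2, -0.2, 30], [0, 0, 0]], [30, [2.2, 0, 20], [0, 0, 0]], [30, [0, 0, 10], [0, 0, 0]], [30, [0, 0, 0], [0, 0, 0]]]'

```text
time_s: 15.62
eef_pos: [475.2, 41.2, 12.9]
ee_rot: [0.068, 0.092, 0.993, -0.006]
force: [-0.2, -0.2, 0.4]
grip_width: 0.354
```

```bash
python3 tgt.py -168 0 12
```

```text
t15.62 tcp [475.2  41.2  12.9] x [-0.974  0.183 -0.137] z [ 0.134 -0.025 -0.991] F [-0.2 -0.2  0.4] M [-0.01  0.07  0.01] g 30.3 q [-0.16  0.47  1.96 -0.01  0.57 -1.54]
bay -202.5 0.4 12.9 tool axes in bay x: [[-0.991, 0.007, -0.137], [0.007, 1.0, -0.0], [0.137, -0.001, -0.991]] Fbay -0.2 yaw 169.38
tool shift [-34.   -0.1   5.6]
```

carry_out --plan '[[30, [-6, 0, 0.8], [0, 0, 0]], [30, [-6, 0, 0.8], [0, 0, 0]], [30, [-6, 0, 0.8], [0, 0, 0]], [30, [-6, 0, 0.8], [0, 0, 0]], [30, [-3, 0, 0.4], [0, 0, 0]], [30, [-2, 0, 0.3], [0, 0, 0]], [30, [-2, 0, 0.3], [0, 0, 0]], [30, [-2, 0, 0.3], [0, 0, 0]], [30, [-2, 0, 0.3], [0, 0, 0]], [30, [-2, 0, 0.3], [0, 0, 0]]]'

```text
time_s: 16.45
eef_pos: [513.4, 34.0, 14.5]
ee_rot: [0.069, 0.092, 0.993, -0.007]
force: [0.5, 0.3, 0.5]
grip_width: 0.352
```

```bash
python3 tgt.py; python3 look.py s10
```

```text
t16.45 tcp [513.4  34.   14.5] x [-0.973  0.183 -0.139] z [ 0.136 -0.026 -0.99 ] F [0.5 0.3 0.5] M [ 0.05  0.07 -0.  ] g 30.1 q [-0.16  0.52  1.85 -0.01  0.62 -1.54]
bay -163.6 0.1 14.5 tool axes in bay x: [[-0.99, 0.007, -0.139], [0.007, 1.0, -0.0], [0.139, -0.001, -0.99]] Fbay 0.5 yaw 169.38
t16.50 tcp [513.8  33.9  14.5] x [-0.973  0.183 -0.139] z [ 0.137 -0.026 -0.99 ] F [-0.1 -0.8 -0.5] M [0.02 0.05 0.05] g 30.5 q [-0.16  0.52  1.85 -0.01  0.62 -1.54]
```

View pics/s10.png

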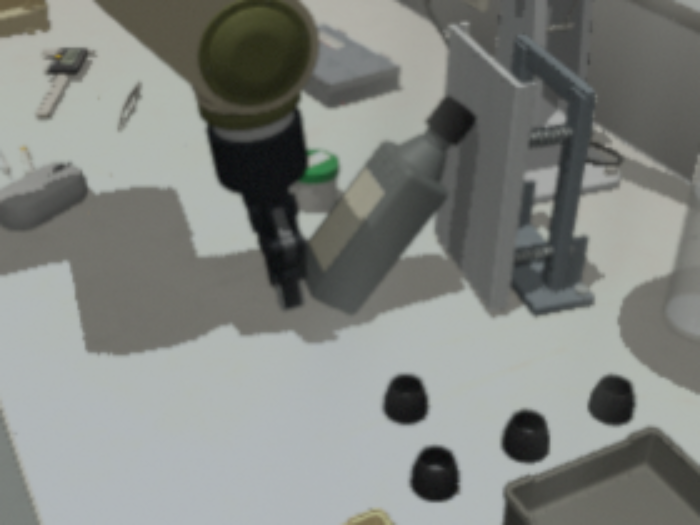

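carry_out --plan '[[30, [-2, 0, 0.4], [0, -0.15, 0]], [30, [-2, 0, 0.4], [0, -0.15, 0]], [30, [-2, 0, 0.5], [0, -0.15, 0]], [30, [-2, 0, 0.5], [0, -0.15, 0]], [30, [-2, 0, 0.6], [0, -0.15, 0]], [30, [-2, 0, 0.6], [0, -0.15, 0]], [30, [-2, 0, 0.6], [0, -0.15, 0]], [30, [-2, 0, 0.7], [0, -0.15, 0]], [30, [-2, 0, 0.7], [0, -0.15, 0]], [30, [-2, 0, 0.7], [0, -0.15, 0]]]'

```text
time_s: 17.33
eef_pos: [534.0, 30.1, 13.1]
ee_rot: [0.148, 0.092, 0.985, -0.014]
force: [-3.1, -0.3, -3.2]
grip_width: 0.352
```

```bash
python3 tgt.py; python3 look.py s11
```

```text
t17.33 tcp [534.   30.1  13.1] x [-0.939  0.176 -0.294] z [ 0.289 -0.054 -0.956] F [-3.1 -0.3 -3.2] M [ 0.15  0.57 -0.01] g 30.0 q [-0.16  0.52  1.91 -0.02  0.42 -1.53]
bay -142.6 -0.1 13.1 tool axes in bay x: [[-0.956, 0.007, -0.294], [0.007, 1.0, -0.0], [0.294, -0.002, -0.956]] Fbay -3.0 yaw 169.38
t17.38 tcp [534.1  30.1  13.1] x [-0.939  0.176 -0.295] z [ 0.29  -0.055 -0.956] F [-1.8 -0.1 -2.4] M [0.09 0.41 0.05] g 29.8 q [-0.16  0.52  1.91 -0.02  0.41 -1.53]
```

View pics/s11.png

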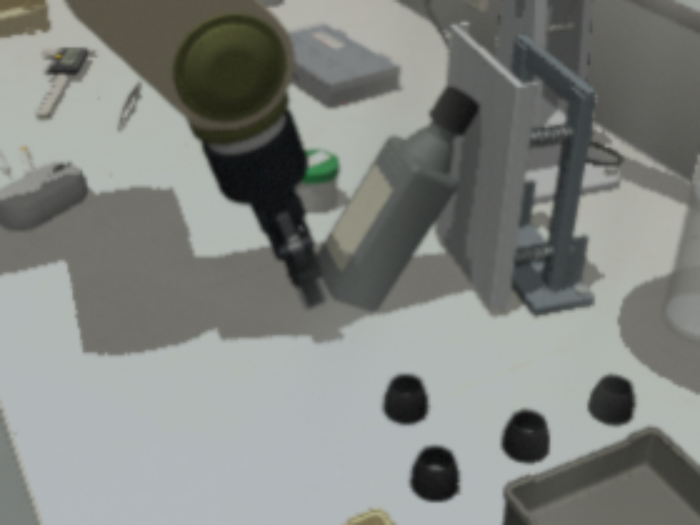

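carry_out --plan '[[30, [-2, 0, 0.6], [0, -0.1, 0]], [30, [-2, 0, 0.6], [0, -0.1, 0]], [30, [-2, 0, 0.7], [0, -0.1, 0]], [30, [-2, 0, 0.7], [0, -0.1, 0]], [30, [-2, 0, 0.7], [0, -0.1, 0]], [30, [-2, 0, 0.7], [0, -0.1, 0]], [30, [-2, 0, 0.8], [0, -0.1, 0]], [30, [-2, 0, 0.8], [0, -0.1, 0]], [30, [-2, 0, 0.8], [0, -0.1, 0]], [30, [-2, 0, 0.8], [0, -0.1, 0]], [30, [-1.8, 0, 0.8], [0, -0.1, 0]], [30, [-1.8, 0, 0.8], [0, -0.1, 0]]]'

```text
time_s: 18.38
eef_pos: [558.8, 25.5, 13.1]
ee_rot: [0.209, 0.09, 0.973, -0.02]
force: [-2.5, -0.3, -0.5]
grip_width: 0.351
```

```bash
python3 tgt.py; python3 look.py s12
```

```text
t18.38 tcp [558.8  25.5  13.1] x [-0.896  0.168 -0.411] z [ 0.404 -0.076 -0.912] F [-2.5 -0.3 -0.5] M [ 0.09  0.65 -0.01] g 30.0 q [-0.16  0.53  1.93 -0.04  0.26 -1.5 ]
bay -117.4 -0.3 13.1 tool axes in bay x: [[-0.912, 0.007, -0.411], [0.007, 1.0, -0.0], [0.411, -0.003, -0.912]] Fbay -2.5 yaw 169.38
t18.43 tcp [558.9  25.5  13. ] x [-0.896  0.168 -0.411] z [ 0.404 -0.076 -0.911] F [-1.2 -1.  -0.8] M [0.03 0.33 0.01] g 30.0 q [-0.16  0.53  1.93 -0.04  0.26 -1.5 ]
```

View pics/s12.png

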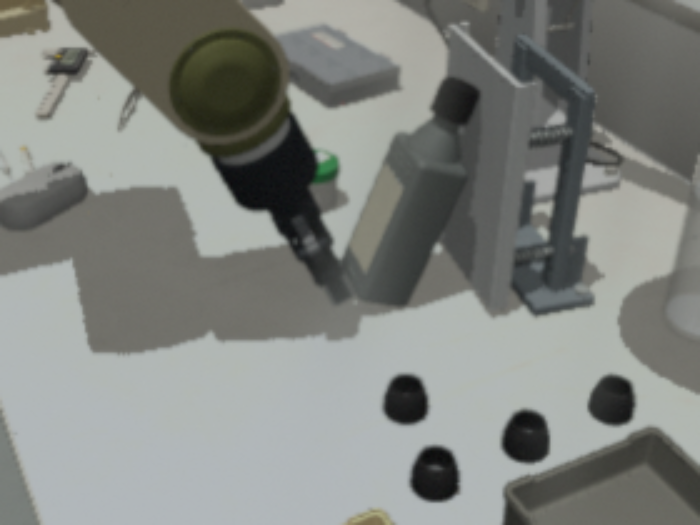

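carry_out --plan '[[30, [-1.8, 0, 0.8], [0, -0.05, 0]], [30, [-1.8, 0, 0.8], [0, -0.05, 0]], [30, [-1.8, 0, 0.8], [0, -0.05, 0]], [30, [-1.8, 0, 0.8], [0, -0.05, 0]], [30, [-1.8, 0, 0.8], [0, -0.05, 0]], [30, [-1.8, 0, 0.8], [0, -0.05, 0]], [30, [-1.8, 0, 0.8], [0, -0.05, 0]], [30, [-1.8, 0, 0.8], [0, -0.05, 0]], [30, [-1.8, 0, 0.8], [0, 0, 0]]]'

```text
time_s: 19.18
eef_pos: [576.0, 22.3, 13.4]
ee_rot: [0.229, 0.09, 0.969, -0.021]
force: [-1.7, 0.6, -1.5]
grip_width: 0.351
```

```bash
python3 tgt.py; python3 look.py s13
```

```text
t19.18 tcp [576.   22.3  13.4] x [-0.879  0.165 -0.448] z [ 0.44  -0.083 -0.894] F [-1.7  0.6 -1.5] M [0.11 0.61 0.  ] g 30.0 q [-0.16  0.55  1.91 -0.06  0.22 -1.49]
bay -99.9 -0.4 13.4 tool axes in bay x: [[-0.894, 0.007, -0.448], [0.007, 1.0, -0.0], [0.448, -0.004, -0.894]] Fbay -1.8 yaw 169.38
t19.23 tcp [576.4  22.2  13.6] x [-0.879  0.165 -0.448] z [ 0.44  -0.083 -0.894] F [-0.6 -0.1 -0.9] M [0.08 0.5  0.05] g 30.0 q [-0.16  0.55  1.91 -0.06  0.22 -1.49]
```

View pics/s13.png

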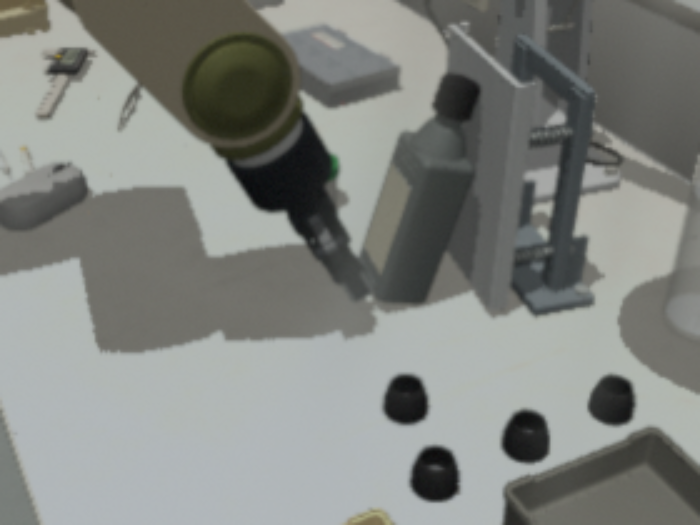

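carry_out --plan '[[30, [-0.9, 0, 0.45], [0, 0, 0]], [30, [-0.9, 0, 0.45], [0, 0, 0]], [30, [-0.9, 0, 0.45], [0, 0, 0]], [30, [-0.9, 0, 0.45], [0, 0, 0]], [30, [-0.9, 0, 0.45], [0, 0, 0]], [30, [-0.9, 0, 0.45], [0, 0, 0]], [30, [-0.9, 0, 0.45], [0, 0, 0]], [30, [-0.9, 0, 0.45], [0, 0, 0]], [30, [-0.9, 0, 0.45], [0, 0, 0]], [30, [-0.9, 0, 0.45], [0, 0, 0]], [30, [-0.9, 0, 0.45], [0, 0, 0]], [30, [-0.9, 0, 0.45], [0, 0, 0]], [30, [0, 0, 0], [0, 0, 0]], [30, [0, 0, 0], [0, 0, 0]]]'

```text
time_s: 20.4
eef_pos: [588.1, 20.0, 13.6]
ee_rot: [0.229, 0.09, 0.969, -0.021]
force: [-0.6, 0.1, 0.3]
grip_width: 0.349
```

```bash
python3 tgt.py; python3 look.py s14
```

```text
t20.40 tcp [588.1  20.   13.6] x [-0.879  0.165 -0.448] z [ 0.441 -0.083 -0.894] F [-0.6  0.1  0.3] M [0.06 0.4  0.03] g 29.8 q [-0.16  0.57  1.87 -0.05  0.24 -1.5 ]
bay -87.6 -0.5 13.6 tool axes in bay x: [[-0.894, 0.007, -0.448], [0.007, 1.0, -0.0], [0.448, -0.003, -0.894]] Fbay -0.6 yaw 169.38
t20.45 tcp [588.1  20.   13.7] x [-0.879  0.165 -0.448] z [ 0.441 -0.083 -0.894] F [-0.6 -0.1  0. ] M [ 0.04  0.34 -0.04] g 30.0 q [-0.16  0.57  1.87 -0.05  0.24 -1.5 ]
```

View pics/s14.png

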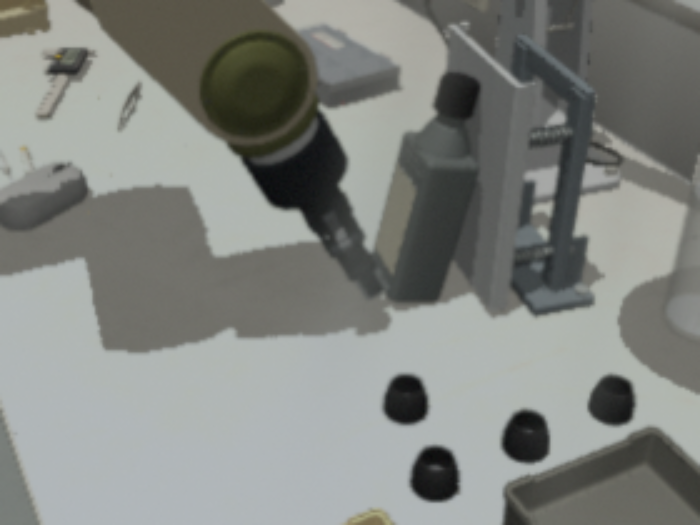

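carry_out --plan '[[30, [-0.9, 0, 0.45], [0, -0.04, 0]], [30, [-0.9, 0, 0.45], [0, -0.04, 0]], [30, [-0.9, 0, 0.45], [0, -0.04, 0]], [30, [-0.9, 0, 0.45], [0, -0.04, 0]], [30, [-0.9, 0, 0.45], [0, -0.04, 0]], [30, [-0.9, 0, 0.45], [0, -0.04, 0]], [30, [-0.9, 0, 0.45], [0, -0.04, 0]], [30, [-0.9, 0, 0.45], [0, -0.04, 0]], [30, [-0.9, 0, 0.45], [0, -0.04, 0]], [30, [-0.9, 0, 0.45], [0, -0.04, 0]], [30, [-0.9, 0, 0.45], [0, -0.04, 0]], [30, [-0.9, 0, 0.45], [0, -0.04, 0]], [30, [0, 0, 0], [0, 0, 0]], [30, [0, 0, 0], [0, 0, 0]]]'

```text
time_s: 21.62
eef_pos: [599.8, 17.8, 13.8]
ee_rot: [0.253, 0.09, 0.963, -0.024]
force: [-2.0, -0.1, -0.3]
grip_width: 0.352
```

```bash
python3 tgt.py; python3 look.py s15
```

```text
t21.62 tcp [599.8  17.8  13.8] x [-0.856  0.16  -0.492] z [ 0.484 -0.091 -0.87 ] F [-2.  -0.1 -0.3] M [0.08 0.41 0.01] g 30.0 q [-0.16  0.58  1.87 -0.07  0.17 -1.48]
bay -75.7 -0.6 13.8 tool axes in bay x: [[-0.87, 0.006, -0.492], [0.007, 1.0, -0.0], [0.492, -0.004, -0.87]] Fbay -1.9 yaw 169.38
t21.67 tcp [599.8  17.8  13.8] x [-0.856  0.16  -0.492] z [ 0.484 -0.091 -0.87 ] F [-1.2  0.5 -1.1] M [0.07 0.47 0.03] g 30.0 q [-0.16  0.58  1.87 -0.07  0.17 -1.48]
```

View pics/s15.png

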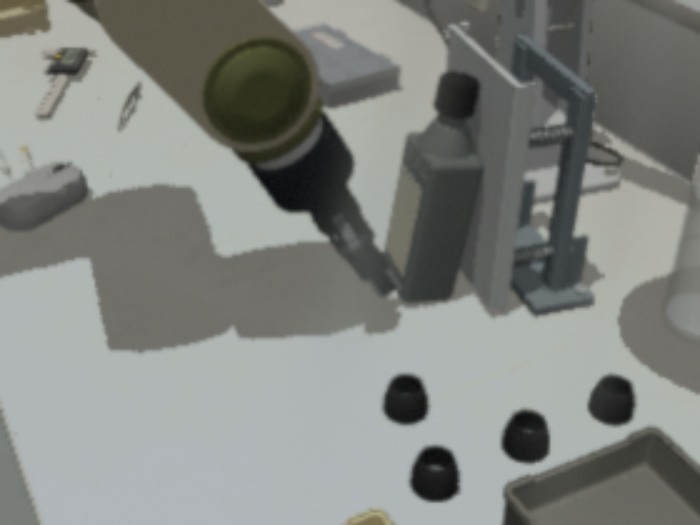

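carry_out --plan '[[30, [-0.9, 0, 0.5], [0, 0, 0]], [30, [-0.9, 0, 0.5], [0, 0, 0]], [30, [-0.9, 0, 0.5], [0, 0, 0]], [30, [-0.9, 0, 0.5], [0, 0, 0]], [30, [-0.9, 0, 0.5], [0, 0, 0]], [30, [-0.9, 0, 0.5], [0, 0, 0]], [30, [-0.9, 0, 0.5], [0, 0, 0]], [30, [-0.9, 0, 0.5], [0, 0, 0]], [30, [-0.9, 0, 0.5], [0, 0, 0]], [30, [-0.9, 0, 0.5], [0, 0, 0]], [30, [-0.9, 0, 0.5], [0, 0, 0]], [30, [-0.9, 0, 0.5], [0, 0, 0]], [30, [0, 0, 0], [0, 0, 0]], [30, [0, 0, 0], [0, 0, 0]]]'

```text
time_s: 22.83
eef_pos: [612.0, 15.5, 14.0]
ee_rot: [0.253, 0.09, 0.963, -0.024]
force: [-0.7, -0.4, -1.6]
grip_width: 0.35
```

```bash
cat > plate.py <<'E'
from h import *
from rig import ctrl
n=np.array([np.cos(np.radians(-10.2)),np.sin(np.radians(-10.2)),0]);e=np.array([-n[1],n[0],0]);O=np.array([674.4,5,0])
for nm in("top","scene"):
    r=[]
    for c in (pickle.load(open(f"pics/{nm}0.pkl","rb")),ctrl.capture(nm)):
        px,p=cloud(c);b=np.c_[(p-O)@n,(p-O)@e,p[:,2]]
        for reg in ("side","top"):
            k=(b[:,0]>-6)&(b[:,0]<18)&(abs(b[:,1])>36)&(abs(b[:,1])<62)&(b[:,2]>40)&(b[:,2]<(210))
            if reg=="top": k=(b[:,0]>-6)&(b[:,0]<18)&(abs(b[:,1])<62)&(b[:,2]>204)&(b[:,2]<215)
            if nm=="scene": k&=b[:,1]<0
            r.append((int(k.sum()),np.median(b[k][:,0]).round(2) if k.any() else None))
    print(nm,"rest side/top",r[:2],"now",r[2:])
    k=(b[:,0]>-110)&(b[:,0]<-2)&(abs(b[:,1])<50)&(b[:,2]>105)&(b[:,2]<136)
    if k.any():
        print(" body",np.percentile(b[k],[1,99],axis=0).round(1).tolist())
    k=(b[:,0]>-70)&(b[:,0]<-2)&(abs(b[:,1])<25)&(b[:,2]>194)&(b[:,2]<210)
    if k.any(): print(" cap",k.sum(),np.percentile(b[k],[1,50,99],axis=0).round(1).tolist())
E
python3 tgt.py; python3 look.py s16; python3 plate.py
```

```text
t22.83 tcp [612.   15.5  14. ] x [-0.855  0.16  -0.492] z [ 0.484 -0.091 -0.87 ] F [-0.7 -0.4 -1.6] M [ 0.05  0.44 -0.01] g 29.9 q [-0.16  0.6   1.84 -0.07  0.19 -1.49]
bay -63.3 -0.7 14.0 tool axes in bay x: [[-0.87, 0.006, -0.492], [0.007, 1.0, -0.0], [0.492, -0.004, -0.87]] Fbay -0.6 yaw 169.38
t22.88 tcp [611.9  15.5  13.9] x [-0.856  0.16  -0.492] z [ 0.484 -0.091 -0.87 ] F [-2.3 -0.2 -0.7] M [ 0.08  0.44 -0.01] g 30.1 q [-0.16  0.6   1.84 -0.07  0.19 -1.49]
top rest side/top [(665, np.float64(-0.7)), (140, np.float64(-0.59))] now [(653, np.float64(-0.68)), (143, np.float64(-0.6))]
 body [[-109.2, -37.7, 105.2], [-6.1, 39.0, 135.9]]
 cap 274 [[-41.9, -16.8, 195.3], [-26.9, -1.3, 201.9], [-11.5, 13.5, 204.6]]
scene rest side/top [(474, np.float64(-0.04)), (86, np.float64(-0.16))] now [(476, np.float64(0.04)), (80, np.float64(-0.34))]
 body [[-108.8, -40.3, 105.3], [-4.2, 21.0, 135.9]]
 cap 110 [[-40.1, -18.4, 194.0], [-27.6, -7.5, 198.7], [-11.8, 9.7, 200.3]]
```

View pics/s16.png

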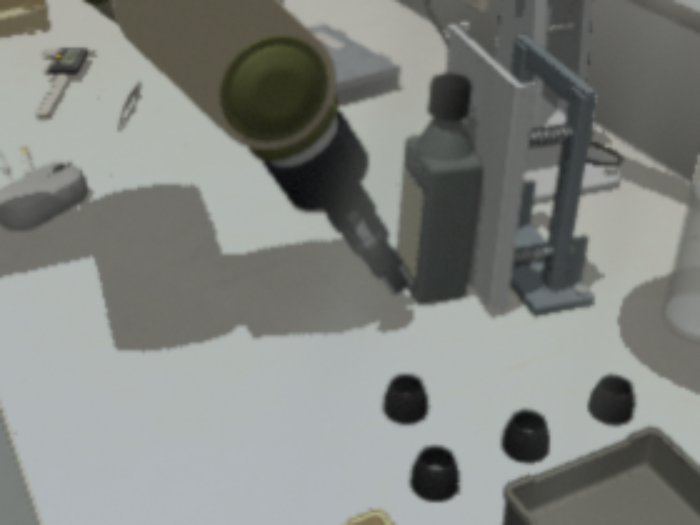

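The bottle now stands upright about 2 mm short of the plate, which is at rest. I'll push on gently.

carry_out --plan '[[30, [-0.6, 0, 0.35], [0, 0, 0]], [30, [-0.6, 0, 0.35], [0, 0, 0]], [30, [-0.6, 0, 0.35], [0, 0, 0]], [30, [-0.6, 0, 0.35], [0, 0, 0]], [30, [-0.6, 0, 0.35], [0, 0, 0]], [30, [-0.6, 0, 0.35], [0, 0, 0]], [30, [-0.6, 0, 0.35], [0, 0, 0]], [30, [0, 0, 0], [0, 0, 0]], [30, [0, 0, 0], [0, 0, 0]]]'

```text
time_s: 23.73
eef_pos: [616.5, 14.7, 13.7]
ee_rot: [0.253, 0.09, 0.963, -0.024]
force: [-1.9, -0.2, -0.3]
grip_width: 0.352
```

```bash
python3 tgt.py; python3 plate.py
```

```text
t23.73 tcp [616.5  14.7  13.7] x [-0.856  0.16  -0.492] z [ 0.483 -0.091 -0.871] F [-1.9 -0.2 -0.3] M [0.05 0.61 0.  ] g 30.0 q [-0.16  0.61  1.82 -0.06  0.2  -1.49]
bay -58.7 -0.7 13.7 tool axes in bay x: [[-0.871, 0.006, -0.492], [0.007, 1.0, -0.0], [0.492, -0.004, -0.871]] Fbay -1.8 yaw 169.38
top rest side/top [(665, np.float64(-0.7)), (140, np.float64(-0.59))] now [(656, np.float64(-0.05)), (141, np.float64(0.03))]
 body [[-109.8, -47.7, 105.5], [-10.8, 48.5, 135.8]]
 cap 274 [[-41.2, -16.8, 195.5], [-26.6, -1.0, 201.2], [-11.0, 13.8, 204.1]]
scene rest side/top [(474, np.float64(-0.04)), (86, np.float64(-0.16))] now [(484, np.float64(0.61)), (91, np.float64(0.42))]
 body [[-109.5, -45.5, 105.2], [-3.0, 19.7, 135.8]]
 cap 105 [[-39.4, -18.5, 194.4], [-26.4, -7.5, 198.4], [-12.0, 9.3, 200.1]]
```

carry_out --plan '[[30, [-0.5, 0, 0.3], [0, 0, 0]], [30, [-0.5, 0, 0.3], [0, 0, 0]], [30, [-0.5, 0, 0.3], [0, 0, 0]], [30, [-0.5, 0, 0.3], [0, 0, 0]], [30, [-0.5, 0, 0.3], [0, 0, 0]], [30, [-0.5, 0, 0.3], [0, 0, 0]], [30, [-0.5, 0, 0.3], [0, 0, 0]], [30, [0, 0, 0], [0, 0, 0]], [30, [0, 0, 0], [0, 0, 0]]]'

```text
time_s: 24.58
eef_pos: [619.6, 14.1, 13.5]
ee_rot: [0.252, 0.089, 0.963, -0.024]
force: [-12.5, 0.2, 6.0]
grip_width: 0.351
```

```bash
python3 tgt.py; python3 plate.py
```

```text
t24.58 tcp [619.6  14.1  13.5] x [-0.857  0.16  -0.49 ] z [ 0.481 -0.091 -0.872] F [-12.5   0.2   6. ] M [-0.04  1.33 -0.08] g 30.0 q [-0.16  0.61  1.81 -0.06  0.21 -1.49]
bay -55.6 -0.8 13.5 tool axes in bay x: [[-0.872, 0.006, -0.49], [0.007, 1.0, -0.0], [0.49, -0.004, -0.872]] Fbay -12.3 yaw 169.39
top rest side/top [(665, np.float64(-0.7)), (140, np.float64(-0.59))] now [(670, np.float64(2.69)), (142, np.float64(2.83))]
 body [[-109.8, -48.1, 105.2], [-17.1, 48.4, 135.7]]
 cap 275 [[-38.6, -16.7, 194.5], [-23.7, -1.4, 201.1], [-8.0, 14.3, 204.1]]
scene rest side/top [(474, np.float64(-0.04)), (86, np.float64(-0.16))] now [(495, np.float64(3.21)), (81, np.float64(3.1))]
 body [[-109.5, -43.3, 105.3], [-3.2, 22.1, 135.8]]
 cap 104 [[-36.9, -17.7, 194.6], [-23.9, -6.2, 198.3], [-8.8, 11.9, 199.7]]
```

carry_out --plan '[[30, [-0.5, 0, 0.3], [0, 0, 0]], [30, [-0.5, 0, 0.3], [0, 0, 0]], [30, [-0.5, 0, 0.3], [0, 0, 0]], [30, [-0.2, 0, 0.1], [0, 0, 0]], [30, [0, 0, 0], [0, 0, 0]], [30, [0, 0, 0], [0, 0, 0]], [30, [0, 0, 0], [0, 0, 0]]]'

```text
time_s: 25.27
eef_pos: [621.0, 13.8, 13.4]
ee_rot: [0.252, 0.089, 0.963, -0.024]
force: [-16.9, 0.1, 10.8]
grip_width: 0.348
```

```bash
python3 tgt.py; python3 plate.py; python3 look.py s18
```

```text
t25.27 tcp [621.   13.8  13.4] x [-0.857  0.16  -0.489] z [ 0.481 -0.091 -0.872] F [-16.9   0.1  10.8] M [-0.07  1.69 -0.2 ] g 29.7 q [-0.16  0.61  1.81 -0.06  0.21 -1.49]
bay -54.1 -0.8 13.4 tool axes in bay x: [[-0.872, 0.006, -0.489], [0.007, 1.0, -0.001], [0.489, -0.004, -0.872]] Fbay -16.6 yaw 169.4
top rest side/top [(665, np.float64(-0.7)), (140, np.float64(-0.59))] now [(667, np.float64(3.98)), (131, np.float64(4.07))]
 body [[-109.1, -48.2, 105.4], [-9.8, 48.8, 135.7]]
 cap 268 [[-37.4, -16.2, 195.2], [-22.5, -0.9, 201.1], [-7.0, 14.3, 204.0]]
scene rest side/top [(474, np.float64(-0.04)), (86, np.float64(-0.16))] now [(487, np.float64(4.43)), (82, np.float64(4.28))]
 body [[-109.3, -44.2, 105.2], [-3.1, 21.6, 135.9]]
 cap 107 [[-34.7, -18.5, 194.2], [-23.0, -7.9, 198.1], [-7.6, 9.7, 199.7]]
t25.42 tcp [621.   13.9  13.4] x [-0.857  0.16  -0.489] z [ 0.481 -0.091 -0.872] F [-17.2  -0.3  11.1] M [-0.07  1.71 -0.25] g 30.1 q [-0.16  0.61  1.81 -0.06  0.21 -1.49]
```

View pics/s18.png

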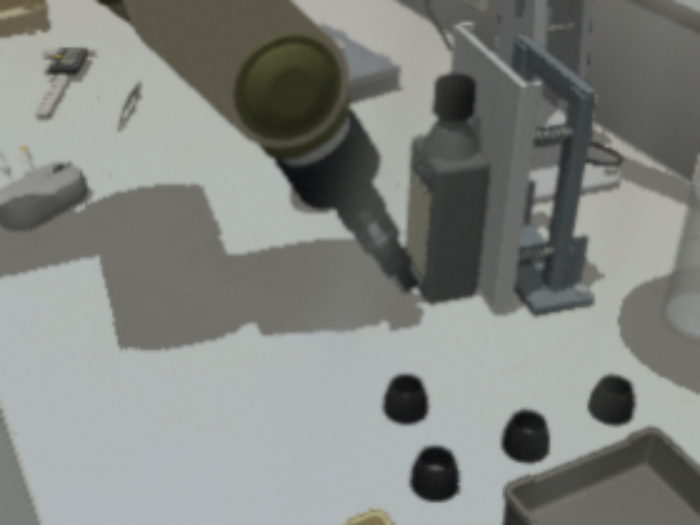

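carry_out --plan '[[30, [-0.4, 0, 0.2], [0, 0, 0]], [30, [-0.3, 0, 0.1], [0, 0, 0]], [30, [0, 0, 0], [0, 0, 0]], [30, [0, 0, 0], [0, 0, 0]]]'

```text
time_s: 25.75
eef_pos: [621.5, 13.8, 13.4]
ee_rot: [0.251, 0.089, 0.963, -0.024]
force: [-18.8, 0.7, 12.3]
grip_width: 0.351
```

```bash
python3 tgt.py; python3 plate.py
```

```text
t25.75 tcp [621.5  13.8  13.4] x [-0.858  0.16  -0.489] z [ 0.48  -0.09  -0.873] F [-18.8   0.7  12.3] M [-0.11  1.87 -0.22] g 30.0 q [-0.16  0.61  1.8  -0.06  0.21 -1.49]
bay -53.6 -0.7 13.4 tool axes in bay x: [[-0.873, 0.006, -0.489], [0.007, 1.0, -0.001], [0.489, -0.004, -0.873]] Fbay -18.6 yaw 169.41
top rest side/top [(665, np.float64(-0.7)), (140, np.float64(-0.59))] now [(667, np.float64(4.51)), (134, np.float64(4.66))]
 body [[-109.2, -48.4, 105.1], [-11.2, 48.8, 135.9]]
 cap 272 [[-36.5, -16.3, 196.1], [-22.0, -1.4, 201.2], [-6.3, 14.3, 203.8]]
scene rest side/top [(474, np.float64(-0.04)), (86, np.float64(-0.16))] now [(474, np.float64(4.99)), (80, np.float64(4.81))]
 body [[-108.8, -45.8, 105.3], [-3.7, 19.9, 135.8]]
 cap 104 [[-34.8, -18.1, 194.3], [-21.9, -6.9, 198.2], [-5.6, 10.0, 199.7]]
```

The plate has given 5.1 mm in the top view and 5.0 mm in the scene view, and the bottle is flush. I'm backing off slowly.

carry_out --plan '[[30, [0.3, 0, -0.17], [0, 0, 0]], [30, [0.3, 0, -0.17], [0, 0, 0]], [30, [0.3, 0, -0.17], [0, 0, 0]], [30, [0.3, 0, -0.17], [0, 0, 0]], [30, [0.3, 0, -0.17], [0, 0, 0]], [30, [0.3, 0, -0.17], [0, 0, 0]], [30, [0.3, 0, -0.17], [0, 0, 0]], [30, [0.3, 0, -0.17], [0, 0, 0]], [30, [0.3, 0, -0.17], [0, 0, 0]], [30, [0.3, 0, -0.17], [0, 0, 0]], [30, [0.3, 0, -0.17], [0, 0, 0]], [30, [0.3, 0, -0.17], [0, 0, 0]], [30, [0.3, 0, -0.17], [0, 0, 0]], [30, [0.3, 0, -0.17], [0, 0, 0]], [30, [0.3, 0, -0.17], [0, 0, 0]], [30, [0.3, 0, -0.17], [0, 0, 0]], [30, [0.3, 0, -0.17], [0, 0, 0]], [30, [0.3, 0, -0.17], [0, 0, 0]], [30, [0.3, 0, -0.17], [0, 0, 0]], [30, [0.3, 0, -0.17], [0, 0, 0]]]'

```text
time_s: 27.52
eef_pos: [617.1, 14.7, 14.2]
ee_rot: [0.254, 0.09, 0.963, -0.024]
force: [0.7, -0.8, 0.5]
grip_width: 0.35
```

```bash
python3 tgt.py; python3 plate.py
```

```text
t27.52 tcp [617.1  14.7  14.2] x [-0.855  0.16  -0.493] z [ 0.485 -0.091 -0.87 ] F [ 0.7 -0.8  0.5] M [ 0.02  0.28 -0.01] g 29.9 q [-0.16  0.61  1.82 -0.06  0.2  -1.49]
bay -58.1 -0.6 14.2 tool axes in bay x: [[-0.87, 0.006, -0.493], [0.007, 1.0, -0.0], [0.493, -0.004, -0.87]] Fbay 0.9 yaw 169.38
top rest side/top [(665, np.float64(-0.7)), (140, np.float64(-0.59))] now [(659, np.float64(0.6)), (142, np.float64(0.74))]
 body [[-109.3, -47.6, 105.2], [-8.7, 48.4, 135.8]]
 cap 271 [[-40.0, -16.6, 195.5], [-25.9, -1.3, 201.3], [-9.3, 13.9, 204.3]]
scene rest side/top [(474, np.float64(-0.04)), (86, np.float64(-0.16))] now [(488, np.float64(1.26)), (81, np.float64(0.99))]
 body [[-109.4, -44.9, 105.2], [-3.1, 21.8, 135.7]]
 cap 104 [[-38.5, -18.7, 194.3], [-25.2, -6.8, 198.3], [-9.9, 10.7, 199.8]]
```

carry_out --plan '[[30, [0.9, 0, -0.5], [0, 0, 0]], [30, [1.8, 0, -1], [0, 0, 0]], [30, [3.5, 0, -2], [0, 0, 0]], [30, [7, 0, -4], [0, 0, 0]], [30, [13, 0, -8], [0, 0, 0]], [30, [15, 0, -12], [0, 0, 0]], [30, [15, 0, -15], [0, 0, 0]], [30, [10, 0, -20], [0, 0, 0]], [30, [10, 0, -25], [0, 0, 0]], [30, [10, 0, -25], [0, 0, 0]], [30, [0, 0, 0], [0, 0, 0]], [30, [0, 0, 0], [0, 0, 0]]]'

```text
time_s: 28.62
eef_pos: [488.0, 38.9, 70.1]
ee_rot: [0.254, 0.089, 0.963, -0.024]
force: [-0.2, 0.0, 0.0]
grip_width: 0.352
```

```bash
python3 tgt.py; python3 plate.py; python3 look.py s20
python3 - <<'E'
from h import *
from rig import ctrl
c=ctrl.capture("top");cv2.imwrite("pics/t20.png",cv2.resize(c["color"][90:300,180:410],None,fx=2.8,fy=2.8))
np.set_printoptions(precision=1,suppress=True)
n=np.array([np.cos(np.radians(-10.2)),np.sin(np.radians(-10.2)),0]);e=np.array([-n[1],n[0],0]);O=np.array([674.4,5,0])
px,p=cloud(c);b=np.c_[(p-O)@n,(p-O)@e,p[:,2]]
for z in range(20,145,20):
    k=(b[:,2]>z)&(b[:,2]<z+20)&(abs(b[:,1])<26)&(b[:,0]>-70)&(b[:,0]<-35)
    if k.sum()>9:
        f=np.polyfit(b[k][:,1],b[k][:,0],1);print(z,k.sum(),np.median(b[k][:,0]),"yaw deg",np.degrees(np.arctan(f[0])))
k=(b[:,2]>125)&(b[:,2]<146)&(abs(b[:,1])<45)&(b[:,0]>-60)&(b[:,0]<-5);print(np.percentile(b[k],[1,99],axis=0))
E
```

```text
t28.62 tcp [488.   38.9  70.1] x [-0.855  0.16  -0.494] z [ 0.485 -0.091 -0.87 ] F [-0.2  0.   0. ] M [0.05 0.2  0.01] g 30.1 q [-0.15  0.29  2.15 -0.09  0.18 -1.45]
bay -189.5 0.4 70.1 tool axes in bay x: [[-0.87, 0.006, -0.494], [0.007, 1.0, -0.0], [0.494, -0.004, -0.87]] Fbay -0.2 yaw 169.4
top rest side/top [(665, np.float64(-0.7)), (140, np.float64(-0.59))] now [(659, np.float64(0.59)), (145, np.float64(0.67))]
 body [[-50.8, -33.2, 105.4], [-11.6, 30.6, 135.9]]
 cap 272 [[-40.3, -16.6, 195.3], [-25.6, -1.3, 201.0], [-9.5, 13.9, 204.4]]
scene rest side/top [(474, np.float64(-0.04)), (86, np.float64(-0.16))] now [(480, np.float64(1.3)), (80, np.float64(1.16))]
 body [[-48.6, -36.0, 105.3], [-2.8, 21.8, 135.7]]
 cap 108 [[-38.9, -19.3, 194.3], [-25.4, -6.9, 198.3], [-9.2, 10.8, 200.3]]
t28.77 tcp [488.7  38.6  68.8] x [-0.856  0.161 -0.492] z [ 0.483 -0.091 -0.871] F [0.2 1.4 0.1] M [ 0.03  0.23 -0.01] g 29.6 q [-0.15  0.29  2.15 -0.09  0.18 -1.45]
20 38 -49.94498238984815 yaw deg 0.22755597792111298
40 45 -50.100273032672014 yaw deg 0.2775782401521389
60 50 -50.19397903416862 yaw deg 0.18671200228509457
80 52 -50.03543229160576 yaw deg 0.21216306831016762
100 62 -50.006640728575604 yaw deg 0.17748320660442854
120 117 -48.81121339015671 yaw deg 1.2218476054075464
140 174 -41.69352136456084 yaw deg 0.8651643808670442
[[-50.6 -32.8 125.5]
 [ -5.9  30.3 145.7]]
```

View pics/s20.png

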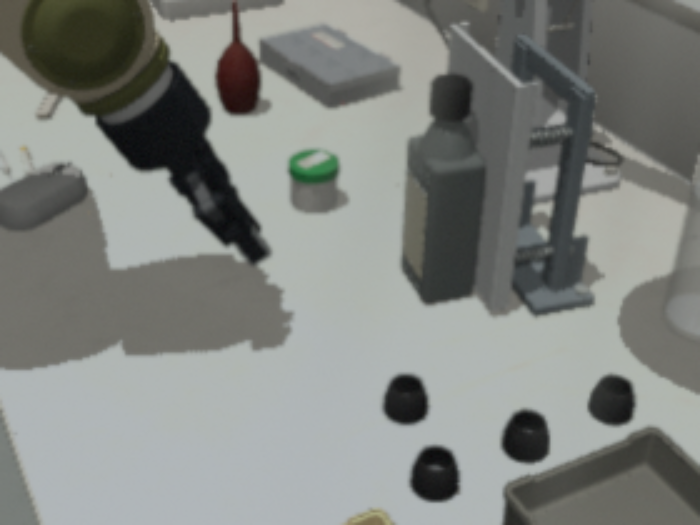

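View pics/t20.png

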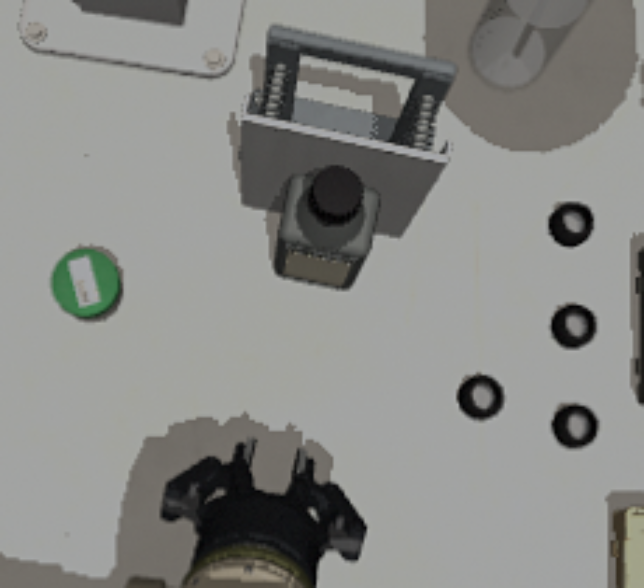

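Run:
```python
from rig import ctrl
print(ctrl.finish_job())
```

```text
the job is handed in; nothing more can be done
None
```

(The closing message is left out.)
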